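# Clip a picking kit together on its stacking base

### The arm

A 6-joint arm with a two-finger parallel gripper is mounted at the origin on the work surface. World frame = base frame: x ahead of the robot, y to its left, z up, the work surface at z = 0. Lengths are in m, angles in rad, forces in N, time in s.
With the tool pointing down it reaches from about 0.225 to 0.725 m from the base axis. Payload 3.1 kg.
Tool frame: the origin (TCP) lies on the centre line of the jaws, within the pads' length; the fingertips stand 19 mm ahead of it and the grasp point (between the pads) is the TCP; x points along the fingers, y is the direction in which the jaws open and shut, and the axes are right-handed (so a half turn about x gives the same grasp; the last joint's range is limited). The gripper opens to 85 mm and grips with 20 to 120 N. Pads are 22 mm wide; open, the fingers measure 114 mm over their backs; the gripper's body (76 mm by 85 mm) begins 54 mm behind the grasp point. The pads swing forward as they close: fully open they stand 13 mm farther back than shut.
Start: joints at [-1.413, 0.048, 0.099, 1.622, 0, 1.443], TCP at [0.148, -0.504, 0.25] pointing down, gripper open.
Joint ranges: [-2.91, 2.91], [-0.99, 1.94], [-1.21, 1.42], [-2.12, 2.29], [-1.49, 1.47], [-3.14, 3.14]. Speed limits (rad/s): [2.79, 2.79, 3.14, 3.14, 3.14, 3.14].

### API

Orientations are given as a unit quaternion [x, y, z, w].
In Python, from cell import r, camera gives the robot as it stands.
- The arm moves only by the tool move_arm, never from a script. Its argument "increments" is a list of rows, each an object with "claw": the closure in counts, from 0 (fully open) to 255 (shut); "offset": the shift along the tool's x, y, z in mm, a list of three; "roll": the turn about the tool's x in degrees. In form: [{"claw": claw, "offset": [x, y, z], "roll": roll}, ...]. A call has 1 to 5 rows; each row shifts and turns the commanded pose from where the row before left it, along the tool's axes as they then stand; what a row does not reach is not made up. A row lasts 1/10 s, in which the tool goes at most 50 mm and 8.59 degrees, less where a joint would pass 70% of its speed; a pose out of reach is approached as far as the arm can. A call is refused whole if a number of a shift passes 50 or a number of a turn 8.59, either way. A call with a gripper value outside its range is refused whole. The fingers move at their own pace and stop on an object; "newtons" is the grip in N (left out, the last holds). Time passes only in rows, so rows that do not move let the fingers close. It gives the time, the measured TCP pose, the force and the opening at its end, in the units of the state.
- r.state(): the state, without advancing time (a new reading comes with each control period).
- camera(name): name is "scene" or "top" or "wrist"; returns a dict with "pixels" (480x640x3 uint8, red, green, blue), "fovy" (degrees; the focal length in pixels is half the picture's height over the tangent of half this angle, whatever the lens; pixels are square), "cx", "cy" (the principal point, pixels), "k1" (the pictures are not rectified: a ray, as slopes to the right and down, at radius r is drawn at 1 + k1 r^2 times it, then the intrinsics apply), "eye" and "rotation" of the camera in the world; the wrist camera has in their place "tool_from_camera" (4x4, takes a point from camera to tool coordinates, whose origin is the TCP and whose axes are the tool frame's). Camera axes: x right, y up, looking along -z (the intrinsics and any distortion apply to the point x, -y, -z); pixel columns grow to the right and rows downward; lengths in m; the calibration is good to about 2 mm. A picture is of the moment at which its call begins: read the wrist's pose just before it. There is no depth.
- r.hand_in(): hands the job in, once; it reports no verdict.
The state is a dict: "time_s": time; "joint_positions": joint angles; "joint_vel": joint speeds; "effort": joint torques, N m; "eef_pos": TCP position; "eef_rot": TCP orientation; "contact_force": force on the tool from outside, world axes, zero at the start; "moment": the same for the moment, N m; "opening": opening from 0.0 (shut) to 1.0 (fully open).
Only numpy, scipy, OpenCV 4.12 (cv2) and the standard library are available. Lean on these libraries where they do the work, as an engineer would, in place of code of your own. Each camera call takes 0.05 s, during which the arm holds its last target. There are 200 camera calls.

### The job

Build the picking kit on the black stacking base: the longest grey parts box at the bottom, then the middle one, then the shortest, and the carry handle on top, all lying the same way and each pressed fully home on the two studs of the piece below. Leave the jar, the small carton and the tape roll standing where they are.

Things in the scene. Friction and masses are not known exactly. Their poses are not given: they have to be found in the camera images.
- base: Black plastic stacking base, fixed: a plate 150 mm long, 60 wide, 10 high, with two tapered grey studs on top, 40 mm apart along its length (20 mm either side of the middle), each 14 mm across at the foot, 8 mm at the tip, 7 mm high. Origin: centre of its underside, at bench level; x axis along its length, starts within 0.8 rad of world x; z up.
- long_c (a point): The longest grey plastic parts box, closed: 140 mm long, 50 mm wide, body 40 mm high, about 260 g. On its lid two studs like the base's; under it two square sockets 16 mm wide, 8 mm deep, 40 mm apart along its length: fits either way round. This point: centre of the body, 20 mm above the underside, 20 mm below the flat of the lid; x axis along its length, starts within 0.8 rad of world x; z up.
- medium_c (a point): The middle grey plastic parts box, closed: 110 mm long, 50 mm wide, body 40 mm high, about 210 g. On its lid two studs like the base's; under it two square sockets 16 mm wide, 8 mm deep, 40 mm apart along its length: fits either way round. This point: centre of the body, 20 mm above the underside, 20 mm below the flat of the lid; x axis along its length, starts within 0.8 rad of world x; z up.
- short_c (a point): The shortest grey plastic parts box, closed: 80 mm long, 50 mm wide, body 40 mm high, about 160 g. On its lid two studs like the base's; under it two square sockets 16 mm wide, 8 mm deep, 40 mm apart along its length: fits either way round. This point: centre of the body, 20 mm above the underside, 20 mm below the flat of the lid; x axis along its length, starts within 0.8 rad of world x; z up.
- handle_grip (a point): Grey plastic carry handle, 80 g: foot plate 80 by 50 mm, 12 thick, and above it on two end posts a bar along its length, 80 mm long, 14 wide, 12 high, with a 27 mm gap below. No studs; under it two sockets like the boxes', fits either way round. This point: centre of the bar, 45 mm above the underside; x axis along its length, starts within 0.8 rad of world x; z up.
- jar_c (a point): Small clear jar with a steel cap, 36 mm across, 45 mm high, loose, a bystander; this point is its centre, 22 mm up; z up.
- carton_c (a point): Small brown carton, 45 by 32 mm, 30 mm high, loose, a bystander; this point is its centre, 15 mm up; z up.
- tape_c (a point): Roll of brown tape lying flat, 56 mm across, hole 38 mm, 24 mm high, loose, a bystander; this point is its centre, 12 mm up; z up.
Things that resemble listed ones, but are neither listed nor needed, are in the scene too. What is shaped like the part that bears short_c but green or yellow is not meant.

How it is judged:
At the end, for the whole second after the job is handed in: From the bottom up: base, longest box, middle box, shortest box, handle; each centred on the piece below within 4 mm along and across, seated within 2.5 mm of fully home, in line with it within 0.07 rad (either way round), within 0.04 rad of upright; all released and at rest (slower than 0.01 m/s) (x of long_c in the frame of base between -0.004 and 0.004 m and y of long_c in the frame of base between -0.004 and 0.004 m and z of long_c in the frame of base between 0.0275 and 0.0325 m and angle between the x axis of long_c and the x axis of base, either way round below 0.07 rad and angle between each of long_c, medium_c, short_c, handle_grip's own z axis and vertical below 0.04 rad and x of medium_c in the frame of long_c between -0.004 and 0.004 m and y of medium_c in the frame of long_c between -0.004 and 0.004 m and z of medium_c in the frame of long_c between 0.0375 and 0.0425 m and angle between the x axis of medium_c and the x axis of long_c, either way round below 0.07 rad and x of short_c in the frame of medium_c between -0.004 and 0.004 m and y of short_c in the frame of medium_c between -0.004 and 0.004 m and z of short_c in the frame of medium_c between 0.0375 and 0.0425 m and angle between the x axis of short_c and the x axis of medium_c, either way round below 0.07 rad and x of handle_grip in the frame of short_c between -0.004 and 0.004 m and y of handle_grip in the frame of short_c between -0.004 and 0.004 m and z of handle_grip in the frame of short_c between 0.0625 and 0.0675 m and angle between the x axis of handle_grip and the x axis of short_c, either way round below 0.07 rad and linear speed of each of long, medium, short, handle below 0.01 m/s); the robot touches nothing.
It fails at once if the jar is pushed more than 25 mm or knocked over (distance of jar_c from where it was at the start of the episode above 0.025 m or angle between jar_c's own z axis and vertical above 0.5 rad).
It fails at once if the small carton is pushed more than 25 mm or knocked over (distance of carton_c from where it was at the start of the episode above 0.025 m or angle between carton_c's own z axis and vertical above 0.5 rad).
It fails at once if the tape roll is pushed more than 25 mm or knocked over (distance of tape_c from where it was at the start of the episode above 0.025 m or angle between tape_c's own z axis and vertical above 0.5 rad).
It also fails if it takes over 112 s, if anything falls off the work surface, if the arm or the gripper's body presses on something with over 40 N, if the wrist force passes 120 N, or if a joint passes its speed limit or range.

## Working session

There is one attempt and no reset: what is moved stays moved. The work goes in short steps, Python scripts to look and compute and a tool call to move; the robot and the scene stay as the last step left them, time stands still between calls to the robot, and variables do not carry over. Pictures are saved under pics/ and viewed, about 12 in all and at most 16, crops included, and the job is handed in when it is done.

Besides the shell and the picture viewer there is one more tool, called as a command line: name --argument value ..., lists and objects as JSON in quotes. move_arm: Moves the arm, as the interface text tells. Its arguments: {"type":"object","properties":{"increments":{"type":"array","items":{"type":"object","properties":{"claw":{"type":"number"},"offset":{"type":"array","items":{"type":"number"}},"roll":{"type":"number"}}}},"newtons":{"type":"number"}},"required":["increments"]}

```bash
ls; mkdir -p pics
python3 - <<'E'
from cell import r,camera
import cv2,numpy as np
np.set_printoptions(precision=4,suppress=True)
print(r.state())
for n in("top","scene"):
    c=camera(n); cv2.imwrite(f"pics/{n}0.png",c["pixels"][:,:,::-1]); print({k:v for k,v in c.items() if k!="pixels"})
E
```

```text
pics
{'time_s': 0.0, 'joint_positions': array([-1.4128,  0.0487,  0.0975,  1.622 ,  0.    ,  1.443 ]), 'joint_vel': array([-0.0007, -0.0001,  0.0008, -0.0001, -0.0003, -0.0011]), 'effort': array([ -0.0011, -33.8779,  32.0017,   0.0202,  -0.0002,  -0.    ]), 'eef_pos': array([ 0.1479, -0.5031,  0.2491]), 'eef_rot': array([-0.6999, -0.1015,  0.6999, -0.0999]), 'contact_force': array([-0.6841,  0.7246, -0.7615]), 'moment': array([-0.0189, -0.0147,  0.025 ]), 'opening': 0.996060910661422}
{'fovy': 53.20007480551643, 'cx': 319.15419164391596, 'cy': 235.68871851031605, 'k1': 0.02322277499680875, 'eye': array([0.5177, 0.0064, 0.8796]), 'rotation': array([-0.0316,  0.0155,  0.7134, -0.6999])}
{'fovy': 43.57245635542757, 'cx': 317.3821555442716, 'cy': 240.9799471823925, 'k1': 0.024254227085274263, 'eye': array([1.1734, 0.491 , 1.1173]), 'rotation': array([0.1302, 0.2772, 0.867 , 0.3931])}
```

View pics/top0.png

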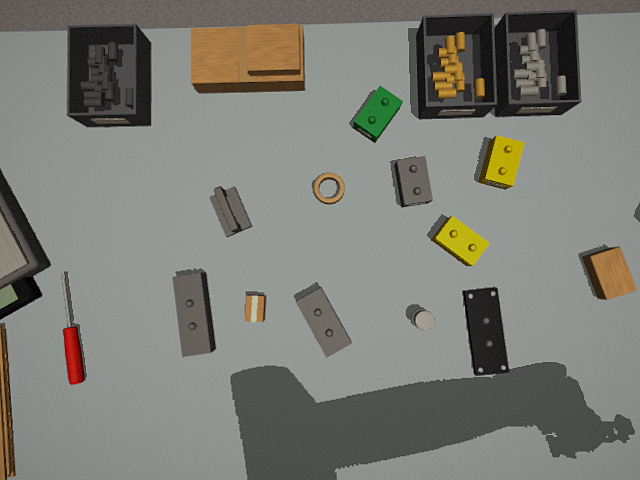

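View pics/scene0.png

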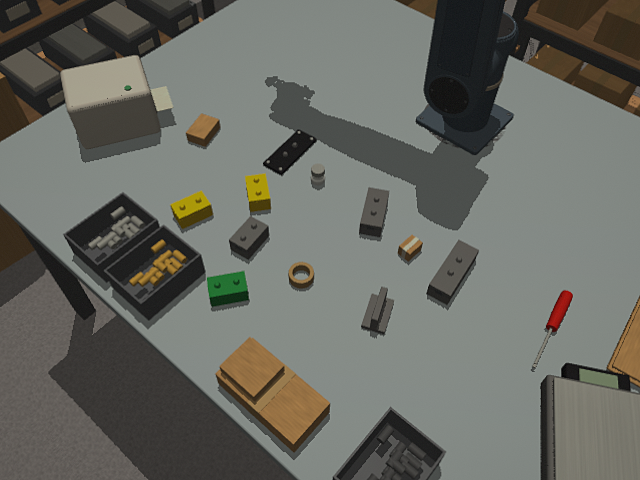

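Candidates: long (194,313), medium (322,320), short grey (412,181), with green (377,114) and yellow (502,162), (460,241) as look-alikes to leave. Handle is at (231,211) and the base at (486,330). I'll check these in close crops.

```bash
cat > h.py <<'E'
import numpy as np,cv2
from scipy.spatial.transform import Rotation as R
def K(c):
    f=240/np.tan(np.radians(c["fovy"])/2); return f
def ext(c,st=None):
    if "eye" in c: return np.array(c["eye"]),R.from_quat(c["rotation"]).as_matrix()
    T=np.array(c["tool_from_camera"]); Rt=R.from_quat(st["eef_rot"]).as_matrix()
    return st["eef_pos"]+Rt@T[:3,3], Rt@T[:3,:3]
def proj(c,P,st=None):
    e,M=ext(c,st); p=(np.atleast_2d(P)-e)@M; s=np.c_[p[:,0],-p[:,1]]/(-p[:,2:3])
    s=s*(1+c["k1"]*(s**2).sum(1,keepdims=True)); return s*K(c)+[c["cx"],c["cy"]]
def back(c,uv,z,st=None):
    e,M=ext(c,st); d=(np.atleast_2d(np.array(uv,float))-[c["cx"],c["cy"]])/K(c); s=d.copy()
    for _ in range(20): s=d/(1+c["k1"]*(s**2).sum(1,keepdims=True))
    ray=np.c_[s[:,0],-s[:,1],-np.ones(len(s))]@M.T
    return e+ray*((z-e[2])/ray[:,2:3])
E
cat > crop.py <<'E'
import cv2,numpy as np
im=cv2.imread("pics/top0.png"); out=np.zeros((600,800,3),np.uint8)
for i,(u,v) in enumerate([(194,313),(322,320),(412,181),(231,211),(486,330),(420,316)]):
    t=cv2.resize(im[v-50:v+50,u-44:u+44],None,fx=3,fy=3,interpolation=cv2.INTER_CUBIC)[:298]
    for k in range(0,88,10): cv2.line(t,(k*3,0),(k*3,6),(0,0,255),1)
    for k in range(0,100,10): cv2.line(t,(0,k*3),(6,k*3),(0,0,255),1)
    y,x=(i//3)*300,(i%3)*266; out[y:y+298,x:x+264]=t
cv2.imwrite("pics/crop0.png",out)
E
python3 crop.py
```

```text
(no output)
```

View pics/crop0.png

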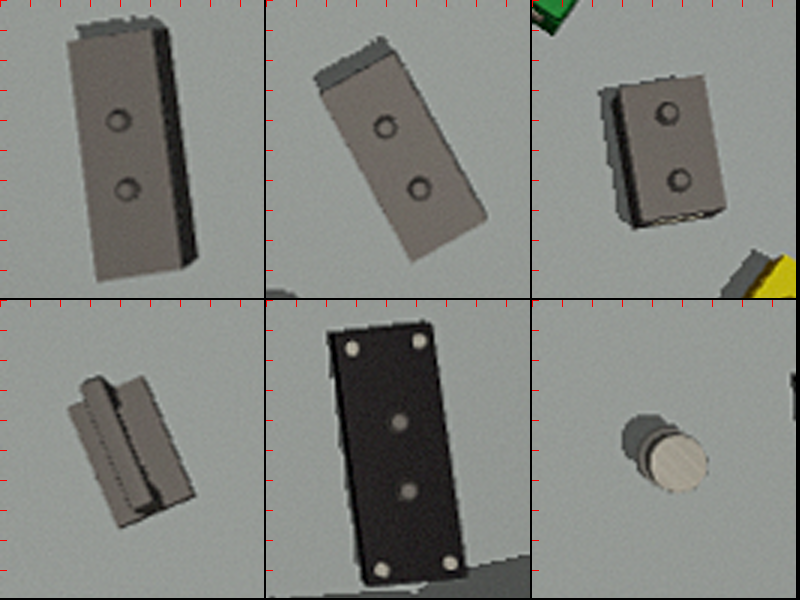

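Crop shows grey boxes with studs: long, medium, short confirmed grey, handle with bar, base with screw corners, jar with steel cap.

```bash
cat > est.py <<'E'
from cell import r,camera
from h import *
np.set_printoptions(precision=4,suppress=True)
c=camera("top")
T={"long":((150,263),(0,0),[(118,120),(127,189)],.045,[(67,41),(153,30),(183,270),(97,282)],.04),
"med":((278,270),(266,0),[(385,127),(419,188)],.045,[(320,93),(395,53),(487,216),(412,262)],.04),
"short":((368,131),(532,0),[(668,113),(680,180)],.045,[(619,86),(703,75),(725,209),(636,222)],.04),
"hand":((187,161),(0,300),[(92,385),(146,507)],.051,[(68,408),(143,377),(194,495),(120,527)],.012),
"base":((442,280),(266,300),[(400,422),(409,491)],.015,[(352,348),(419,341),(450,563),(382,570)],.01)}
for n,(o,t,s,zs,q,zq) in T.items():
    f=lambda a:np.array(o)+(np.array(a)-t+.5)/3-.5
    S=back(c,f(s),zs)[:,:2]; Q=back(c,f(q),zq)[:,:2]
    d=S[0]-S[1]; e=(Q[0]+Q[1]-Q[2]-Q[3])/2; w=Q[1]-Q[0]
    print(n,S.mean(0),Q.mean(0),"len",np.hypot(*d),np.hypot(*e),np.hypot(*w),"yaw",np.arctan2(d[1],d[0]),np.arctan2(e[1],e[0]))
st=r.state(); print(R.from_quat(st["eef_rot"]).as_matrix(),st["time_s"])
for p in [((420,316),(532,300),(678,462),.045)]:
    print("jar",back(c,np.array(p[0])-[44,50]+(np.array(p[2])-p[1])/3,p[3]))
print("carton,tape",back(c,[(255,308),(328,188)],.025))
w=camera("wrist");print(w["tool_from_camera"],w["fovy"],w["cx"],w["cy"],w["k1"])
E
python3 est.py
```

```text
long [0.4418 0.2506] [0.441  0.2506] len 0.03993976262879557 0.1398841650088502 0.05074499289080427 yaw 0.1326417671270195 0.12689045255074
med [0.4242 0.0211] [0.4247 0.0204] len 0.03972320325532306 0.10859828523815442 0.04931831382750578 yaw 0.4951815889486251 0.49267303960739994
short [ 0.6688 -0.1445] [ 0.669  -0.1434] len 0.03999490946663522 0.08065170024405698 0.04958907841193357 yaw 0.1442417099903559 0.11102659753706103
hand [0.6227 0.1861] [0.6239 0.1871] len 0.07849007873572503 0.07952135933959568 0.04949531290449577 yaw 0.4073461299577547 0.4003571226378125
base [ 0.3998 -0.2688] [ 0.4002 -0.2681] len 0.040235054650068186 0.13030976315235665 0.039685808673935855 yaw 0.08538533476557725 0.09247917426363654
[[-0.0003  0.2819 -0.9594]
 [ 0.0018 -0.9594 -0.2819]
 [-1.     -0.0018 -0.0002]] 0.15
jar [[ 0.4253 -0.1532  0.045 ]]
carton,tape [[0.4487 0.1416 0.025 ]
 [0.6606 0.0079 0.025 ]]
[[ 0.0012  0.2943 -0.9557 -0.1231]
 [ 1.     -0.0005  0.0011  0.0005]
 [-0.0002 -0.9557 -0.2943 -0.0751]
 [ 0.      0.      0.      1.    ]] 69.94053631732385 320.4955320093548 241.41709498093516 -0.05105361181047429
```

move_arm --increments '[{"claw": 0, "roll": -8.5}, {"claw": 0, "roll": -8.5}, {"claw": 0, "roll": -8.5}, {"claw": 0, "roll": -8.5}, {"claw": 0, "roll": -8.5}]'

```text
invalid input at $.increments[0]: expected keys claw, offset, roll
```

```bash
cat > plan.py <<'E'
import sys
from cell import r
from h import *
np.set_printoptions(precision=4,suppress=True)
B={"long":(.4414,.2506,.130),"med":(.4244,.0208,.494),"short":(.6689,-.1440,.128),"hand":(.6233,.1866,.404),"base":(.400,-.2685,.088)}
def plan(x,y,z,psi):
    s=r.state(); M=R.from_quat(s["eef_rot"]).as_matrix()
    th=np.arctan2(-M[1,2],-M[0,2]); t=psi+np.pi
    roll=(th-t+np.pi)%(2*np.pi)-np.pi
    th2=th-roll; d=np.array([x,y,z])-s["eef_pos"]
    T=np.array([[0,0,-1],[np.sin(t),-np.cos(t),0],[-np.cos(t),-np.sin(t),0]])
    print("t",round(s["time_s"],2),"pos",s["eef_pos"],"th",np.degrees(th),"roll",np.degrees(roll),"then off mm",T@d*1e3,"tilt",M[:2,0],"F",s["contact_force"],"op",s["opening"],"j",s["joint_positions"])
if __name__=="__main__":
    n=sys.argv[1]; x,y,p=B[n]; a=[float(v) for v in sys.argv[2:]]
    z=a[0]; 
    if len(a)>1: x+=a[1];y+=a[2]
    plan(x,y,z,p)
E
python3 plan.py long .15
```

```text
t 0.2 pos [ 0.1479 -0.5033  0.2495] th 16.374179092214735 roll -171.07427224448597 then off mm [ 99.5344 709.5335 388.7133] tilt [-0.0002  0.0015] F [-0.2182 -0.7133 -0.9736] op 0.9977640460777037 j [-1.4128  0.0485  0.0981  1.622   0.      1.443 ]
```

move_arm --increments '[{"claw": 0, "offset": [0, 0, 0], "roll": -8.55}, {"claw": 0, "offset": [0, 0, 0], "roll": -8.55}, {"claw": 0, "offset": [0, 0, 0], "roll": -8.55}, {"claw": 0, "offset": [0, 0, 0], "roll": -8.55}, {"claw": 0, "offset": [0, 0, 0], "roll": -8.55}]'

```text
time_s: 0.7
eef_pos: [0.148, -0.5035, 0.25]
eef_rot: [0.614, 0.351, -0.614, 0.351]
contact_force: [0.1, 0.6, 0.5]
opening: 1.0
```

move_arm --increments '[{"claw": 0, "offset": [0, 0, 0], "roll": -8.55}, {"claw": 0, "offset": [0, 0, 0], "roll": -8.55}, {"claw": 0, "offset": [0, 0, 0], "roll": -8.55}, {"claw": 0, "offset": [0, 0, 0], "roll": -8.55}, {"claw": 0, "offset": [0, 0, 0], "roll": -8.55}]'

```text
time_s: 1.2
eef_pos: [0.148, -0.5035, 0.25]
eef_rot: [0.444, 0.551, -0.444, 0.55]
contact_force: [0.9, 1.0, 0.2]
opening: 1.003
```

move_arm --increments '[{"claw": 0, "offset": [0, 0, 0], "roll": -8.55}, {"claw": 0, "offset": [0, 0, 0], "roll": -8.55}, {"claw": 0, "offset": [0, 0, 0], "roll": -8.55}, {"claw": 0, "offset": [0, 0, 0], "roll": -8.55}, {"claw": 0, "offset": [0, 0, 0], "roll": -8.55}]'

```text
time_s: 1.7
eef_pos: [0.148, -0.5035, 0.25]
eef_rot: [0.213, 0.674, -0.213, 0.674]
contact_force: [-0.1, -0.1, -0.1]
opening: 1.001
```

move_arm --increments '[{"claw": 0, "offset": [0, 0, 0], "roll": -8.55}, {"claw": 0, "offset": [0, 0, 0], "roll": -8.55}, {"claw": 0, "offset": [0, 0, 0], "roll": -8.55}, {"claw": 0, "offset": [0, 0, 0], "roll": -8.55}, {"claw": 0, "offset": [0, 0, 0], "roll": -8.55}]'

```text
time_s: 2.2
eef_pos: [0.148, -0.5035, 0.25]
eef_rot: [-0.047, 0.706, 0.048, 0.705]
contact_force: [0.2, -0.5, -0.6]
opening: 0.999
```

```bash
python3 plan.py long .15
```

```text
t 2.2 pos [ 0.148  -0.5035  0.25  ] th -172.27366472845645 roll 0.27788393484286406 then off mm [ 99.9543 709.7242 388.7273] tilt [-0.0001  0.0007] F [ 0.179  -0.5167 -0.5663] op 0.9994403429069904 j [-1.4128  0.0482  0.0987  1.622  -0.     -1.5477]
```

move_arm --increments '[{"claw": 0, "offset": [0, 35.5, 19.4], "roll": 0.28}, {"claw": 0, "offset": [0, 35.5, 19.4], "roll": 0}, {"claw": 0, "offset": [0, 35.5, 19.4], "roll": 0}, {"claw": 0, "offset": [0, 35.5, 19.4], "roll": 0}, {"claw": 0, "offset": [0, 35.5, 19.4], "roll": 0}]'

```text
time_s: 2.7
eef_pos: [0.2224, -0.3139, 0.25]
eef_rot: [-0.043, 0.706, 0.044, 0.706]
contact_force: [0.4, -0.5, 1.0]
opening: 1.002
```

move_arm --increments '[{"claw": 0, "offset": [0, 35.5, 19.4], "roll": 0}, {"claw": 0, "offset": [0, 35.5, 19.4], "roll": 0}, {"claw": 0, "offset": [0, 35.5, 19.4], "roll": 0}, {"claw": 0, "offset": [0, 35.5, 19.4], "roll": 0}, {"claw": 0, "offset": [0, 35.5, 19.4], "roll": 0}]'

```text
time_s: 3.2
eef_pos: [0.2967, -0.1259, 0.2503]
eef_rot: [-0.044, 0.706, 0.043, 0.706]
contact_force: [1.2, -0.5, 0.5]
opening: 1.002
```

move_arm --increments '[{"claw": 0, "offset": [0, 35.5, 19.4], "roll": 0}, {"claw": 0, "offset": [0, 35.5, 19.4], "roll": 0}, {"claw": 0, "offset": [0, 35.5, 19.4], "roll": 0}, {"claw": 0, "offset": [0, 35.5, 19.4], "roll": 0}, {"claw": 0, "offset": [0, 35.5, 19.4], "roll": 0}]'

```text
time_s: 3.7
eef_pos: [0.371, 0.0625, 0.2503]
eef_rot: [-0.044, 0.705, 0.044, 0.706]
contact_force: [0.8, -0.3, 0.3]
opening: 1.005
```

move_arm --increments '[{"claw": 0, "offset": [0, 35.5, 19.4], "roll": 0}, {"claw": 0, "offset": [0, 35.5, 19.4], "roll": 0}, {"claw": 0, "offset": [0, 35.5, 19.4], "roll": 0}, {"claw": 0, "offset": [0, 35.5, 19.4], "roll": 0}, {"claw": 0, "offset": [0, 35.5, 19.4], "roll": 0}]'

```text
time_s: 4.2
eef_pos: [0.4453, 0.2506, 0.25]
eef_rot: [-0.044, 0.706, 0.044, 0.706]
contact_force: [0.4, -0.6, 0.6]
opening: 1.002
```

```bash
python3 plan.py long .12
cat > wr.py <<'E'
import sys
from cell import r,camera
from h import *
st=r.state(); c=camera("wrist"); im=np.ascontiguousarray(c["pixels"][:,:,::-1])
np.save("pics/w.npy",im); import pickle; pickle.dump((st,{k:v for k,v in c.items()}),open("pics/w.pkl","wb"))
for y in range(0,480,20): cv2.line(im,(0,y),(8 if y%100 else 20,y),(0,0,255),1)
for x in range(0,640,20): cv2.line(im,(x,0),(x,8 if x%100 else 20),(0,0,255),1)
cv2.imwrite(sys.argv[1],im)
E
python3 wr.py pics/w1.png
```

```text
t 4.2 pos [0.4453 0.2506 0.25  ] th -172.87535277000325 roll -0.3238041067039545 then off mm [129.9872   0.5135  -3.8976] tilt [-0.0002 -0.0003] F [ 0.4249 -0.6368  0.5592] op 1.0020753795692012 j [ 0.3814  0.0118  0.0615  1.6208 -0.0002  0.257 ]
```

View pics/w1.png

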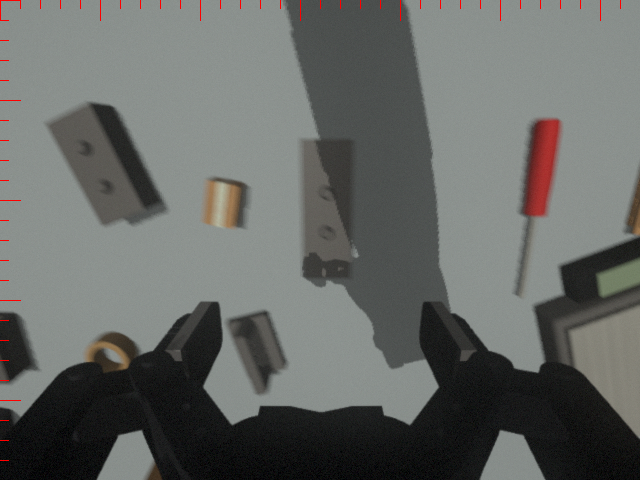

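Wrist picture: long box centred between fingers (327,194)/(327,234) studs, medium at upper left, carton and handle clear. Checking agreement, then descending.

```bash
cat > bk.py <<'E'
import pickle,sys
from h import *
st,c=pickle.load(open("pics/w.pkl","rb"))
a=[float(v) for v in sys.argv[1:]]; P=back(c,np.array(a[1:]).reshape(-1,2),a[0],st)[:,:2]
d=P[0]-P[-1]; print(P.round(4).tolist(),"mean",P.mean(0).round(4),"len",np.hypot(*d).round(4),"yaw",np.arctan2(d[1],d[0]).round(4))
E
python3 bk.py .045 327 194 327 234
```

```text
[[0.423, 0.2539], [0.4626, 0.2591]] mean [0.4428 0.2565] len 0.0399 yaw -3.0116
```

move_arm --increments '[{"claw": 0, "offset": [30, 0.5, -3.9], "roll": -0.32}, {"claw": 0, "offset": [40, 0, 0], "roll": 0}, {"claw": 0, "offset": [40, 0, 0], "roll": 0}, {"claw": 0, "offset": [20, 0, 0], "roll": 0}, {"claw": 0, "offset": [0, 0, 0], "roll": 0}]'

```text
time_s: 4.75
eef_pos: [0.4379, 0.2474, 0.1157]
eef_rot: [-0.047, 0.709, 0.045, 0.703]
contact_force: [-1.2, -0.6, -0.5]
opening: 1.002
```

```bash
python3 plan.py long .12; python3 wr.py pics/w2.png; python3 plan.py long .12
```

```text
t 4.75 pos [0.4379 0.2474 0.1157] th -172.58506226611775 roll -0.03351360281843788 then off mm [-4.3097  2.7054  3.9104] tilt [-0.0086 -0.0035] F [-1.1556 -0.6293 -0.5073] op 1.002363724407833 j [ 0.3809  0.0138 -0.2037  1.3625 -0.      0.2515]
t 4.8 pos [0.4396 0.2481 0.1184] th -172.5890777794292 roll -0.03752911612991158 then off mm [-1.6158  2.2794  2.1497] tilt [-0.0043 -0.0018] F [ 0.3459 -1.3468  0.4836] op 1.0012599433226177 j [ 0.3809  0.0125 -0.1996  1.3634 -0.      0.2515]
```

View pics/w2.png

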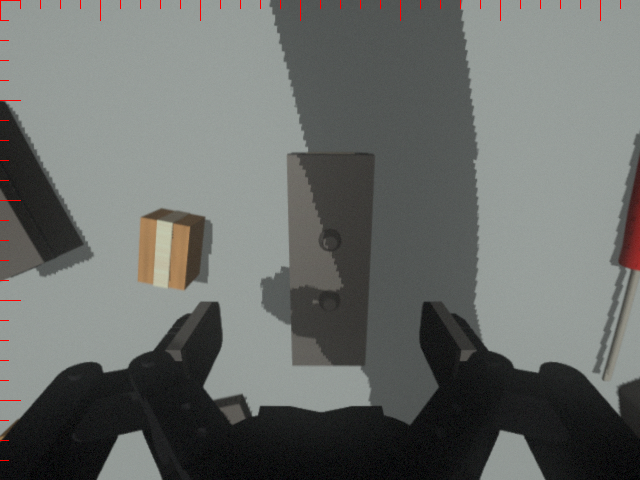

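Studs at (330,240) and (330,300): the box sits about 9 px right of the jaw centre line (320).

```bash
python3 bk.py .045 330 240 330 300;python3 bk.py .04 331 154 329 365
python3 - <<'E'
from cell import camera
from h import *
import pickle
st,c=pickle.load(open("pics/w.pkl","rb"));print(st["eef_pos"],proj(c,[[.4414,.2506,.04]],st))
E
python3 plan.py long .12
```

```text
[[0.4205, 0.2503], [0.4591, 0.2557]] mean [0.4398 0.253 ] len 0.039 yaw -3.0038
[[0.3716, 0.2443], [0.5104, 0.2623]] mean [0.441  0.2533] len 0.1399 yaw -3.0128
[0.43787329 0.24741056 0.11569029] [[325.60166749 269.79531401]]
t 4.8 pos [0.4396 0.2481 0.1184] th -172.5890777794292 roll -0.03752911612991158 then off mm [-1.6158  2.2794  2.1497] tilt [-0.0043 -0.0018] F [ 0.3459 -1.3468  0.4836] op 1.0012599433226177 j [ 0.3809  0.0125 -0.1996  1.3634 -0.      0.2515]
```

move_arm --increments '[{"claw": 0, "offset": [20, 2, 0], "roll": 0}, {"claw": 0, "offset": [20, 0, 0], "roll": 0}, {"claw": 0, "offset": [15, 0, 0], "roll": 0}, {"claw": 0, "offset": [0, 0, 0], "roll": 0}, {"claw": 0, "offset": [0, 0, 0], "roll": 0}]'

```text
time_s: 5.3
eef_pos: [0.4421, 0.2512, 0.0672]
eef_rot: [-0.045, 0.705, 0.046, 0.707]
contact_force: [1.4, -0.7, 0.4]
opening: 1.0
```

```bash
python3 plan.py long .025 0 .002
```

```text
t 5.3 pos [0.4421 0.2512 0.0672] th -172.59182865763242 roll -0.04027999433310175 then off mm [42.1983  1.4763 -0.5173] tilt [0.0024 0.0009] F [ 1.3696 -0.663   0.4274] op 1.0002826674879102 j [ 0.3848  0.0437 -0.2718  1.2528 -0.      0.2555]
```

move_arm --increments '[{"claw": 0, "offset": [20, 1.5, 0], "roll": 0}, {"claw": 0, "offset": [15, 0, 0], "roll": 0}, {"claw": 0, "offset": [7, 0, 0], "roll": 0}, {"claw": 0, "offset": [0, 0, 0], "roll": 0}, {"claw": 60, "offset": [0, 0, 0], "roll": 0}]' --newtons 50

```text
time_s: 5.8
eef_pos: [0.4418, 0.2527, 0.0247]
eef_rot: [-0.045, 0.705, 0.046, 0.706]
contact_force: [-0.1, 0.7, -0.1]
opening: 0.856
```

move_arm --increments '[{"claw": 255, "offset": [0, 0, 0], "roll": 0}, {"claw": 255, "offset": [0, 0, 0], "roll": 0}, {"claw": 255, "offset": [0, 0, 0], "roll": 0}, {"claw": 255, "offset": [0, 0, 0], "roll": 0}, {"claw": 255, "offset": [0, 0, 0], "roll": 0}]'

```text
time_s: 6.3
eef_pos: [0.4419, 0.2529, 0.0248]
eef_rot: [-0.045, 0.705, 0.046, 0.707]
contact_force: [-0.1, 0.5, 6.1]
opening: 0.577
```

```bash
python3 plan.py long .25 0 .002
```

```text
t 6.3 pos [0.4419 0.2529 0.0248] th -172.5814968391153 roll -0.029948175816020873 then off mm [-225.2486   -0.2483   -0.5303] tilt [0.0025 0.0013] F [-0.0871  0.5362  6.1364] op 0.577246820581309 j [ 0.3879  0.08   -0.3222  1.1659  0.0002  0.2584]
```

move_arm --increments '[{"claw": 255, "offset": [-10, 0, 0], "roll": 0}, {"claw": 255, "offset": [-30, 0, 0], "roll": 0}, {"claw": 255, "offset": [-45, 0, 0], "roll": 0}, {"claw": 255, "offset": [-45, 0, 0], "roll": 0}, {"claw": 255, "offset": [-45, 0, 0], "roll": 0}]'

```text
time_s: 6.8
eef_pos: [0.4395, 0.2517, 0.1988]
eef_rot: [-0.046, 0.707, 0.045, 0.705]
contact_force: [0.5, 0.1, -3.1]
opening: 0.576
```

```bash
python3 plan.py base .2
```

```text
t 6.8 pos [0.4395 0.2517 0.1988] th -172.58667310242802 roll 2.3712983004207406 then off mm [  -1.1993 -514.7276  -85.0495] tilt [-0.0029 -0.0015] F [ 0.5311  0.0691 -3.1475] op 0.5763295469487525 j [ 0.3878 -0.0026 -0.0546  1.5221 -0.0003  0.2584]
```

move_arm --increments '[{"claw": 255, "offset": [0, 0, 0], "roll": 2.37}, {"claw": 255, "offset": [0, -20, -4], "roll": 0}, {"claw": 255, "offset": [0, -35, -6], "roll": 0}, {"claw": 255, "offset": [0, -35, -6], "roll": 0}, {"claw": 255, "offset": [0, -35, -6], "roll": 0}]'

```text
time_s: 7.3
eef_pos: [0.4286, 0.1246, 0.1974]
eef_rot: [-0.032, 0.707, 0.031, 0.705]
contact_force: [0.8, -0.1, -2.7]
opening: 0.576
```

move_arm --increments '[{"claw": 255, "offset": [0, -35, -6], "roll": 0}, {"claw": 255, "offset": [0, -35, -6], "roll": 0}, {"claw": 255, "offset": [0, -35, -6], "roll": 0}, {"claw": 255, "offset": [0, -35, -6], "roll": 0}, {"claw": 255, "offset": [0, -35, -6], "roll": 0}]'

```text
time_s: 7.8
eef_pos: [0.414, -0.0522, 0.1975]
eef_rot: [-0.031, 0.707, 0.031, 0.706]
contact_force: [0.8, -0.5, -3.2]
opening: 0.576
```

move_arm --increments '[{"claw": 255, "offset": [0, -35, -6], "roll": 0}, {"claw": 255, "offset": [0, -35, -6], "roll": 0}, {"claw": 255, "offset": [0, -35, -6], "roll": 0}, {"claw": 255, "offset": [0, -35, -6], "roll": 0}, {"claw": 255, "offset": [0, -35, -6], "roll": 0}]'

```text
time_s: 8.3
eef_pos: [0.3996, -0.2289, 0.1974]
eef_rot: [-0.03, 0.707, 0.032, 0.706]
contact_force: [-1.0, -0.3, -2.5]
opening: 0.579
```

move_arm --increments '[{"claw": 255, "offset": [0, -4.5, -3], "roll": 0}, {"claw": 255, "offset": [0, 0, 0], "roll": 0}, {"claw": 255, "offset": [0, 0, 0], "roll": 0}, {"claw": 255, "offset": [0, 0, 0], "roll": 0}, {"claw": 255, "offset": [0, 0, 0], "roll": 0}]'

```text
time_s: 8.8
eef_pos: [0.3984, -0.2317, 0.1983]
eef_rot: [-0.032, 0.706, 0.032, 0.706]
contact_force: [-0.1, -0.6, -3.2]
opening: 0.576
```

```bash
python3 plan.py base .15;python3 wr.py pics/w3.png
```

```text
t 8.8 pos [ 0.3984 -0.2317  0.1983] th -174.85390967736558 roll 0.1040617254831444 then off mm [ 48.3336 -36.8272  -1.655 ] tilt [-0.0001  0.0003] F [-0.0823 -0.6135 -3.177 ] op 0.5761888543421262 j [-0.6725 -0.1248 -0.1717  1.5241  0.0002 -0.7623]
```

View pics/w3.png

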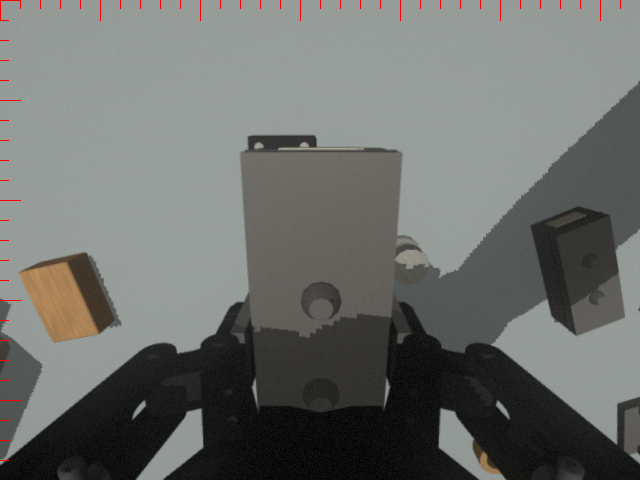

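Base's near end shows above the held box: edge (249,136)–(316,136), screws (259,146),(305,145). Held box studs at (321,300),(320,393).

```bash
python3 bk.py .01 249 136 316 136; python3 bk.py .01 259 146 305 145; echo held lid/studs; python3 bk.py .2185 321 298 320 390;python3 bk.py .2135 241 152 402 152
python3 - <<'E'
from h import *
import pickle
st,c=pickle.load(open("pics/w.pkl","rb"))
a=.088;u=np.array([np.cos(a),np.sin(a)]);v=np.array([-u[1],u[0]])
P=[np.r_[np.array([.4,-.2685])-.075*u+s*.03*v,.01] for s in(1,-1)]
print("pred base end",proj(c,P,st))
E
```

```text
[[0.3289, -0.3007], [0.3238, -0.2424]] mean [ 0.3263 -0.2716] len 0.0585 yaw -1.4842
[[0.3366, -0.2916], [0.3323, -0.2514]] mean [ 0.3344 -0.2715] len 0.0405 yaw -1.4629
held lid/studs
[[0.3747, -0.2341], [0.4119, -0.231]] mean [ 0.3933 -0.2326] len 0.0373 yaw -3.0609
[[0.3304, -0.2627], [0.3259, -0.2135]] mean [ 0.3282 -0.2381] len 0.0493 yaw -1.4808
pred base end [[312.93474541 134.33825957]
 [244.15673627 134.46992315]]
```

```bash
sed -i 's/"base":(.400,-.2685,.088)/"base":(.4003,-.2655,.088)/' plan.py; python3 plan.py base .055
```

```text
t 8.85 pos [ 0.3985 -0.2318  0.1984] th -174.85942457019507 roll 0.09854683265363871 then off mm [143.3861 -33.6986  -1.1268] tilt [0.0001 0.0001] F [-0.4536  0.0756 -2.5575] op 0.5776206731233021 j [-0.6727 -0.1247 -0.1715  1.524   0.0001 -0.7624]
```

move_arm --increments '[{"claw": 255, "offset": [10, -33.7, -1.1], "roll": 0.1}, {"claw": 255, "offset": [40, 0, 0], "roll": 0}, {"claw": 255, "offset": [40, 0, 0], "roll": 0}, {"claw": 255, "offset": [35, 0, 0], "roll": 0}, {"claw": 255, "offset": [18, 0, 0], "roll": 0}]'

```text
time_s: 9.35
eef_pos: [0.3982, -0.2641, 0.0515]
eef_rot: [-0.029, 0.708, 0.032, 0.705]
contact_force: [-0.9, 0.4, -3.9]
opening: 0.575
```

move_arm --increments '[{"claw": 255, "offset": [0, 0, 0], "roll": 0}, {"claw": 255, "offset": [0, 0, 0], "roll": 0}, {"claw": 255, "offset": [0, 0, 0], "roll": 0}, {"claw": 255, "offset": [0, 0, 0], "roll": 0}]'

```text
time_s: 9.75
eef_pos: [0.4015, -0.2675, 0.0575]
eef_rot: [-0.032, 0.705, 0.03, 0.707]
contact_force: [-0.2, -0.6, -2.7]
opening: 0.579
```

```bash
python3 plan.py base .035
```

```text
t 9.75 pos [ 0.4015 -0.2675  0.0575] th -175.04040087074924 roll -0.08242946790051504 then off mm [22.5182  2.1084 -1.0438] tilt [ 0.0031 -0.0028] F [-0.208  -0.5759 -2.6702] op 0.5787582671531041 j [-0.7268 -0.0182 -0.3542  1.2306 -0.     -0.8134]
```

move_arm --increments '[{"claw": 255, "offset": [4, 2.1, -1], "roll": 0}, {"claw": 255, "offset": [4, 0, 0], "roll": 0}, {"claw": 255, "offset": [3, 0, 0], "roll": 0}, {"claw": 255, "offset": [0, 0, 0], "roll": 0}, {"claw": 255, "offset": [0, 0, 0], "roll": 0}]'

```text
time_s: 10.25
eef_pos: [0.3987, -0.2643, 0.044]
eef_rot: [-0.03, 0.707, 0.031, 0.706]
contact_force: [0.3, -1.1, -2.5]
opening: 0.58
```

```bash
python3 plan.py base .035
```

```text
t 10.25 pos [ 0.3987 -0.2643  0.044 ] th -175.06114922735287 roll -0.10317782450410717 then off mm [ 9.0025 -1.3345  1.4648] tilt [-0.0005  0.0004] F [ 0.327  -1.0539 -2.504 ] op 0.5797266873513125 j [-0.7257 -0.0128 -0.377   1.2073 -0.     -0.8119]
```

move_arm --increments '[{"claw": 255, "offset": [2, -1, 1], "roll": 0}, {"claw": 255, "offset": [2, 0, 0], "roll": 0}, {"claw": 255, "offset": [0, 0, 0], "roll": 0}, {"claw": 255, "offset": [0, 0, 0], "roll": 0}]'

```text
time_s: 10.65
eef_pos: [0.4, -0.2653, 0.0402]
eef_rot: [-0.03, 0.707, 0.031, 0.706]
contact_force: [-0.4, 1.3, -1.7]
opening: 0.583
```

move_arm --increments '[{"claw": 255, "offset": [1.5, 0, 0], "roll": 0}, {"claw": 255, "offset": [1.5, 0, 0], "roll": 0}, {"claw": 255, "offset": [1, 0, 0], "roll": 0}, {"claw": 255, "offset": [0, 0, 0], "roll": 0}]'

```text
time_s: 11.05
eef_pos: [0.3999, -0.2652, 0.036]
eef_rot: [-0.03, 0.707, 0.031, 0.706]
contact_force: [-0.2, 0.8, -2.4]
opening: 0.58
```

```bash
python3 plan.py base .035
```

```text
t 11.05 pos [ 0.3999 -0.2652  0.036 ] th -175.05204248650372 roll -0.09407108365498494 then off mm [ 1.0359 -0.3664  0.3919] tilt [-0.0004  0.0003] F [-0.1896  0.7785 -2.388 ] op 0.5803896270181884 j [-0.7254 -0.0022 -0.3831  1.1904  0.     -0.8118]
```

move_arm --increments '[{"claw": 255, "offset": [1, 0, 0], "roll": 0}, {"claw": 255, "offset": [0.5, 0, 0], "roll": 0}, {"claw": 255, "offset": [0, 0, 0], "roll": 0}]'

```text
time_s: 11.35
eef_pos: [0.4001, -0.2654, 0.0349]
eef_rot: [-0.031, 0.706, 0.03, 0.707]
contact_force: [0.1, -0.2, -1.2]
opening: 0.579
```

move_arm --increments '[{"claw": 60, "offset": [0, 0, 0], "roll": 0}, {"claw": 0, "offset": [0, 0, 0], "roll": 0}, {"claw": 0, "offset": [0, 0, 0], "roll": 0}, {"claw": 0, "offset": [0, 0, 0], "roll": 0}, {"claw": 0, "offset": [0, 0, 0], "roll": 0}]'

```text
time_s: 11.85
eef_pos: [0.4002, -0.2655, 0.035]
eef_rot: [-0.031, 0.706, 0.03, 0.707]
contact_force: [-0.1, -0.3, -0.4]
opening: 0.999
```

move_arm --increments '[{"claw": 0, "offset": [-10, 0, 0], "roll": 0}, {"claw": 0, "offset": [-35, 0, 0], "roll": 0}, {"claw": 0, "offset": [-40, 0, 0], "roll": 0}, {"claw": 0, "offset": [-40, 0, 0], "roll": 0}, {"claw": 0, "offset": [-35, 0, 0], "roll": 0}]'

```text
time_s: 12.35
eef_pos: [0.4003, -0.2656, 0.1979]
eef_rot: [-0.031, 0.706, 0.03, 0.707]
contact_force: [0.3, -0.7, 0.2]
opening: 1.0
```

move_arm --increments '[{"claw": 0, "offset": [0, 0, 0], "roll": 0}, {"claw": 0, "offset": [0, 0, 0], "roll": 0}, {"claw": 0, "offset": [0, 0, 0], "roll": 0}, {"claw": 0, "offset": [0, 0, 0], "roll": 0}]'

```text
time_s: 12.75
eef_pos: [0.3992, -0.2646, 0.193]
eef_rot: [-0.03, 0.707, 0.031, 0.706]
contact_force: [0.3, 0.0, -0.1]
opening: 0.998
```

```bash
python3 wr.py pics/w4.png; python3 plan.py med .2 0 .0025
```

```text
t 12.8 pos [ 0.3992 -0.2647  0.1931] th -175.05721248253278 roll -23.361327561995413 then off mm [ -6.9436 241.599  158.6827] tilt [-0.0025  0.0023] F [-0.1595 -0.4151  0.1419] op 0.9987655876661011 j [-0.7255 -0.0738 -0.1351  1.5129  0.     -0.8118]
```

View pics/w4.png

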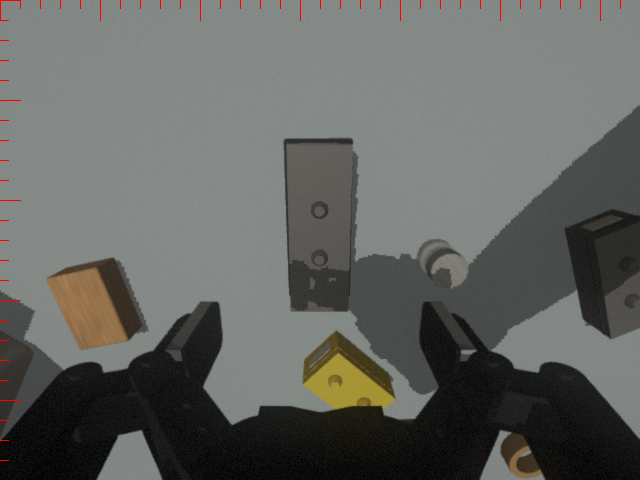

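Long box sits on the base, studs (320,210),(320,258). Going to the medium box.

```bash
python3 bk.py .055 319.5 209.5 319.5 258; python3 bk.py .05 318.5 143 320 310.5
```

```text
[[0.3785, -0.2671], [0.4182, -0.2637]] mean [ 0.3983 -0.2654] len 0.0399 yaw -3.056
[[0.329, -0.272], [0.4681, -0.2589]] mean [ 0.3986 -0.2655] len 0.1397 yaw -3.0476
```

move_arm --increments '[{"claw": 0, "offset": [0, 0, 0], "roll": -8.0}, {"claw": 0, "offset": [0, 0, 0], "roll": -8.0}, {"claw": 0, "offset": [0, 0, 0], "roll": -7.4}, {"claw": 0, "offset": [0, 30, 20], "roll": 0}, {"claw": 0, "offset": [0, 36, 24], "roll": 0}]'

```text
time_s: 13.3
eef_pos: [0.4068, -0.1862, 0.1933]
eef_rot: [-0.171, 0.686, 0.173, 0.685]
contact_force: [1.0, 1.2, 0.8]
opening: 0.997
```

move_arm --increments '[{"claw": 0, "offset": [0, 36, 24], "roll": 0}, {"claw": 0, "offset": [0, 36, 24], "roll": 0}, {"claw": 0, "offset": [0, 36, 24], "roll": 0}, {"claw": 0, "offset": [0, 36, 24], "roll": 0}, {"claw": 0, "offset": [0, 31, 18], "roll": 0}]'

```text
time_s: 13.8
eef_pos: [0.4239, 0.0239, 0.1937]
eef_rot: [-0.173, 0.686, 0.174, 0.685]
contact_force: [-0.3, -0.1, 0.4]
opening: 0.999
```

move_arm --increments '[{"claw": 0, "offset": [0, 0, 0], "roll": 0}, {"claw": 0, "offset": [0, 0, 0], "roll": 0}, {"claw": 0, "offset": [0, 0, 0], "roll": 0}, {"claw": 0, "offset": [0, 0, 0], "roll": 0}]'

```text
time_s: 14.2
eef_pos: [0.4246, 0.0207, 0.1945]
eef_rot: [-0.172, 0.686, 0.172, 0.686]
contact_force: [-0.0, -0.2, -0.2]
opening: 0.999
```

```bash
python3 plan.py med .07 0 .0025; python3 wr.py pics/w5.png
```

```text
t 14.2 pos [0.4246 0.0207 0.1945] th -151.77205584570774 roll -0.0761709251703976 then off mm [124.4607   2.3602   1.0855] tilt [-0.0007 -0.0002] F [-0.0133 -0.1773 -0.1689] op 0.9985889813701236 j [-0.1091 -0.219  -0.2612  1.5293 -0.0003 -0.6018]
```

View pics/w5.png

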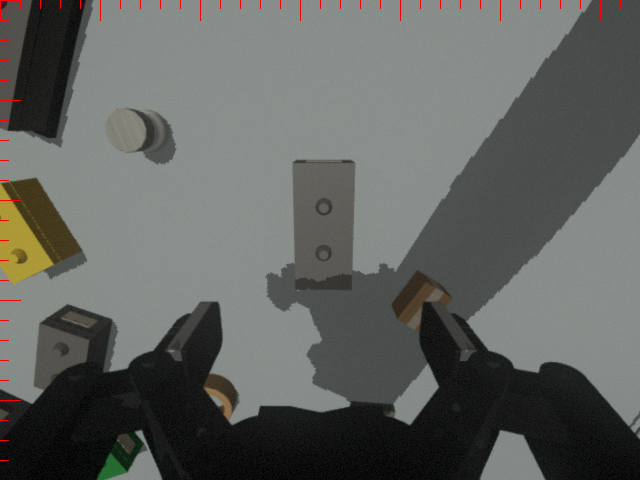

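Medium box: studs (323,207),(323,253), carton right at (422,298) — near the right finger.

```bash
python3 bk.py .045 323.5 206.5 323.5 253;python3 bk.py .04 324 161.5 324 290; python3 bk.py .03 393 307 422 271 452 297;python3 bk.py .02 393 307
```

```text
[[0.4052, 0.0129], [0.4401, 0.0317]] mean [0.4226 0.0223] len 0.0396 yaw -2.6462
[[0.374, -0.0035], [0.4719, 0.0494]] mean [0.4229 0.023 ] len 0.1113 yaw -2.6458
[[0.4609, 0.1171], [0.4176, 0.1211], [0.4262, 0.1606]] mean [0.4349 0.1329] len 0.0556 yaw -0.8972
[[0.4644, 0.1217]] mean [0.4644 0.1217] len 0.0 yaw 0.0
```

move_arm --increments '[{"claw": 0, "offset": [20, 2.5, -0.7], "roll": 0}, {"claw": 0, "offset": [40, 0, 0], "roll": 0}, {"claw": 0, "offset": [35, 0, 0], "roll": 0}, {"claw": 0, "offset": [25, 0, 0], "roll": 0}, {"claw": 0, "offset": [0, 0, 0], "roll": 0}]'

```text
time_s: 14.75
eef_pos: [0.4191, 0.0231, 0.0706]
eef_rot: [-0.171, 0.689, 0.174, 0.683]
contact_force: [-0.1, -0.3, 0.7]
opening: 0.998
```

move_arm --increments '[{"claw": 0, "offset": [0, 0, 0], "roll": 0}, {"claw": 0, "offset": [0, 0, 0], "roll": 0}, {"claw": 0, "offset": [0, 0, 0], "roll": 0}]'

```text
time_s: 15.05
eef_pos: [0.4246, 0.0233, 0.077]
eef_rot: [-0.173, 0.684, 0.172, 0.687]
contact_force: [0.5, -0.1, -0.2]
opening: 0.997
```

```bash
sed -i 's/"med":(.4244,.0208,.494)/"med":(.4228,.0226,.494)/;s/"base":(.4003,-.2655,.088)/"base":(.3988,-.2655,.090)/' plan.py; python3 plan.py med .025
```

```text
t 15.05 pos [0.4246 0.0233 0.077 ] th -151.6825623312351 roll 0.01332258930223485 then off mm [52.0028  0.2847 -1.9231] tilt [ 0.0041 -0.0004] F [ 0.4794 -0.0762 -0.1798] op 0.9972604816513219 j [-0.1032 -0.1864 -0.4687  1.2844 -0.     -0.5975]
```

move_arm --increments '[{"claw": 0, "offset": [20, 0, -0.5], "roll": 0}, {"claw": 0, "offset": [17, 0, 0], "roll": 0}, {"claw": 0, "offset": [10, 0, 0], "roll": 0}, {"claw": 0, "offset": [4, 0, 0], "roll": 0}, {"claw": 0, "offset": [0, 0, 0], "roll": 0}]'

```text
time_s: 15.55
eef_pos: [0.4225, 0.0234, 0.0239]
eef_rot: [-0.173, 0.686, 0.173, 0.686]
contact_force: [-0.0, -0.6, 0.7]
opening: 0.998
```

move_arm --increments '[{"claw": 0, "offset": [0, 0, 0], "roll": 0}, {"claw": 0, "offset": [0, 0, 0], "roll": 0}, {"claw": 0, "offset": [0, 0, 0], "roll": 0}]'

```text
time_s: 15.85
eef_pos: [0.4231, 0.0233, 0.0246]
eef_rot: [-0.173, 0.685, 0.173, 0.686]
contact_force: [0.4, 0.3, -0.7]
opening: 1.0
```

```bash
python3 plan.py med .025
```

```text
t 15.85 pos [0.4231 0.0233 0.0246] th -151.65581757642917 roll 0.04006734410816286 then off mm [-0.4372 -0.5061 -0.607 ] tilt [ 0.0015 -0.0002] F [ 0.375   0.3277 -0.7384] op 0.9996206830130495 j [-0.1034 -0.1439 -0.5406  1.1727 -0.     -0.5981]
```

move_arm --increments '[{"claw": 60, "offset": [0, -0.5, -0.6], "roll": 0}, {"claw": 255, "offset": [0, 0, 0], "roll": 0}, {"claw": 255, "offset": [0, 0, 0], "roll": 0}, {"claw": 255, "offset": [0, 0, 0], "roll": 0}, {"claw": 255, "offset": [0, 0, 0], "roll": 0}]'

```text
time_s: 16.35
eef_pos: [0.4225, 0.0226, 0.0241]
eef_rot: [-0.173, 0.685, 0.173, 0.686]
contact_force: [0.9, 0.2, 1.1]
opening: 0.578
```

```bash
python3 plan.py med .025
```

```text
t 16.35 pos [0.4225 0.0226 0.0241] th -151.66021205593975 roll 0.03567286459759141 then off mm [-0.8642 -0.1233  0.2449] tilt [ 0.0008 -0.0002] F [0.8583 0.1672 1.1175] op 0.5781083770773016 j [-0.1053 -0.1445 -0.542   1.1725 -0.0001 -0.5999]
```

move_arm --increments '[{"claw": 255, "offset": [-10, 0, 0], "roll": 0}, {"claw": 255, "offset": [-30, 0, 0], "roll": 0}, {"claw": 255, "offset": [-40, 0, 0], "roll": 0}, {"claw": 255, "offset": [-40, 0, 0], "roll": 0}, {"claw": 255, "offset": [-40, 0, 0], "roll": 8}]'

```text
time_s: 16.85
eef_pos: [0.4211, 0.0228, 0.185]
eef_rot: [-0.124, 0.697, 0.124, 0.696]
contact_force: [0.6, -0.7, -2.4]
opening: 0.578
```

move_arm --increments '[{"claw": 255, "offset": [0, 0, 0], "roll": 8}, {"claw": 255, "offset": [0, 0, 0], "roll": 7.2}, {"claw": 255, "offset": [0, 0, 0], "roll": 0}, {"claw": 255, "offset": [0, 0, 0], "roll": 0}, {"claw": 255, "offset": [0, 0, 0], "roll": 0}]'

```text
time_s: 17.35
eef_pos: [0.4216, 0.0228, 0.1832]
eef_rot: [-0.032, 0.707, 0.032, 0.706]
contact_force: [-0.1, 0.1, -2.4]
opening: 0.576
```

```bash
python3 plan.py base .15
```

```text
t 17.35 pos [0.4216 0.0228 0.1832] th -174.7531509226978 roll 0.09022892112479766 then off mm [  33.2275 -285.0458  -48.6395] tilt [-0.0015  0.0002] F [-0.1011  0.1187 -2.3761] op 0.576379797834501 j [-0.1052 -0.2255 -0.2888  1.5089  0.0001 -0.1968]
```

move_arm --increments '[{"claw": 255, "offset": [0, -20, -3.6], "roll": 0.1}, {"claw": 255, "offset": [0, -35, -6], "roll": 0}, {"claw": 255, "offset": [0, -35, -6], "roll": 0}, {"claw": 255, "offset": [0, -35, -6], "roll": 0}, {"claw": 255, "offset": [0, -35, -6], "roll": 0}]'

```text
time_s: 17.85
eef_pos: [0.4082, -0.1402, 0.1834]
eef_rot: [-0.032, 0.707, 0.032, 0.706]
contact_force: [0.5, 0.7, -2.4]
opening: 0.578
```

move_arm --increments '[{"claw": 255, "offset": [0, -35, -6], "roll": 0}, {"claw": 255, "offset": [0, -35, -6], "roll": 0}, {"claw": 255, "offset": [0, -30, -5], "roll": 0}, {"claw": 255, "offset": [0, -20, -3], "roll": 0}, {"claw": 255, "offset": [0, -5, -1], "roll": 0}]'

```text
time_s: 18.35
eef_pos: [0.3982, -0.2674, 0.1831]
eef_rot: [-0.03, 0.707, 0.031, 0.706]
contact_force: [0.3, 0.5, -2.3]
opening: 0.581
```

move_arm --increments '[{"claw": 255, "offset": [30, 0, 0], "roll": 0}, {"claw": 255, "offset": [30, 0, 0], "roll": 0}, {"claw": 255, "offset": [20, 0, 0], "roll": 0}, {"claw": 255, "offset": [8, 0, 0], "roll": 0}, {"claw": 255, "offset": [0, 0, 0], "roll": 0}]'

```text
time_s: 18.85
eef_pos: [0.3979, -0.264, 0.0943]
eef_rot: [-0.031, 0.707, 0.033, 0.705]
contact_force: [-0.2, 0.9, -2.1]
opening: 0.579
```

move_arm --increments '[{"claw": 255, "offset": [0, 0, 0], "roll": 0}, {"claw": 255, "offset": [0, 0, 0], "roll": 0}, {"claw": 255, "offset": [0, 0, 0], "roll": 0}, {"claw": 255, "offset": [0, 0, 0], "roll": 0}, {"claw": 255, "offset": [0, 0, 0], "roll": 0}]'

```text
time_s: 19.35
eef_pos: [0.3991, -0.2657, 0.0963]
eef_rot: [-0.031, 0.706, 0.031, 0.707]
contact_force: [0.4, 0.0, -2.2]
opening: 0.577
```

```bash
python3 plan.py base .074; python3 wr.py pics/w6.png; python3 plan.py base .074
```

```text
t 19.35 pos [ 0.3991 -0.2657  0.0963] th -174.9560623835139 roll -0.11268253969128904 then off mm [22.3491  0.2513 -0.2576] tilt [ 0.0007 -0.0006] F [ 0.4164  0.035  -2.1513] op 0.5771123965698867 j [-0.7275 -0.0486 -0.3043  1.3142  0.     -0.8155]
t 19.4 pos [ 0.399  -0.2657  0.0962] th -174.9548709871489 roll -0.11149114332628797 then off mm [22.1815  0.1678 -0.175 ] tilt [ 0.0005 -0.0004] F [ 0.2793  0.0677 -2.2741] op 0.580149284084722 j [-0.7274 -0.0485 -0.3045  1.3141  0.     -0.8155]
```

View pics/w6.png

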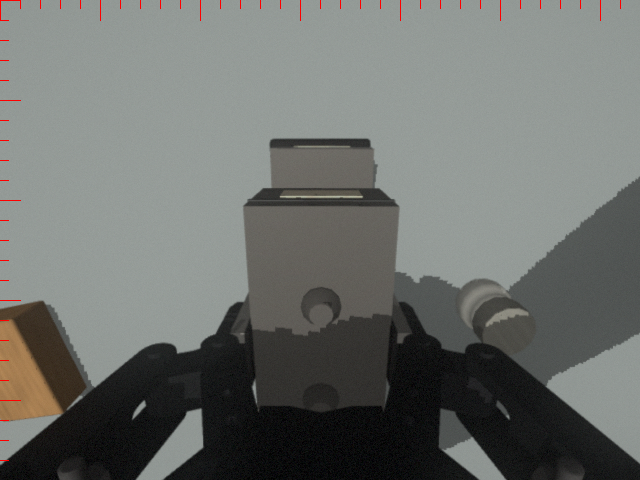

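Held medium (centre col 321.5) lines up with the long box end (271–373, centre 322). Lowering.

move_arm --increments '[{"claw": 255, "offset": [6, 0, 0], "roll": 0}, {"claw": 255, "offset": [5, 0, 0], "roll": 0}, {"claw": 255, "offset": [3, 0, 0], "roll": 0}, {"claw": 255, "offset": [2, 0, 0], "roll": 0}, {"claw": 255, "offset": [0, 0, 0], "roll": 0}]'

```text
time_s: 19.9
eef_pos: [0.3985, -0.2652, 0.0791]
eef_rot: [-0.031, 0.707, 0.031, 0.706]
contact_force: [0.5, 0.8, -1.9]
opening: 0.58
```

move_arm --increments '[{"claw": 255, "offset": [2, 0, 0], "roll": 0}, {"claw": 255, "offset": [1.5, 0, 0], "roll": 0}, {"claw": 255, "offset": [1, 0, 0], "roll": 0}, {"claw": 255, "offset": [0, 0, 0], "roll": 0}]'

```text
time_s: 20.3
eef_pos: [0.3988, -0.2654, 0.0752]
eef_rot: [-0.031, 0.706, 0.031, 0.706]
contact_force: [0.9, -0.4, -2.4]
opening: 0.578
```

```bash
python3 plan.py base .074
```

```text
t 20.3 pos [ 0.3988 -0.2654  0.0752] th -174.95363664221273 roll -0.11025679839010086 then off mm [ 1.1934 -0.0797  0.0334] tilt [-0.0001  0.0002] F [ 0.9365 -0.4191 -2.3548] op 0.5783866941917358 j [-0.7274 -0.0355 -0.3347  1.2717  0.     -0.8155]
```

move_arm --increments '[{"claw": 255, "offset": [1.2, 0, 0], "roll": 0}, {"claw": 255, "offset": [0.4, 0, 0], "roll": 0}, {"claw": 255, "offset": [0, 0, 0], "roll": 0}]'

```text
time_s: 20.6
eef_pos: [0.399, -0.2657, 0.0742]
eef_rot: [-0.031, 0.706, 0.031, 0.707]
contact_force: [-0.8, 0.3, -0.7]
opening: 0.582
```

move_arm --increments '[{"claw": 60, "offset": [0, 0, 0], "roll": 0}, {"claw": 0, "offset": [0, 0, 0], "roll": 0}, {"claw": 0, "offset": [0, 0, 0], "roll": 0}, {"claw": 0, "offset": [0, 0, 0], "roll": 0}, {"claw": 0, "offset": [0, 0, 0], "roll": 0}]'

```text
time_s: 21.1
eef_pos: [0.3988, -0.2655, 0.0738]
eef_rot: [-0.031, 0.706, 0.031, 0.706]
contact_force: [0.6, -0.2, -0.3]
opening: 0.997
```

move_arm --increments '[{"claw": 0, "offset": [-10, 0, 0], "roll": 0}, {"claw": 0, "offset": [-35, 0, 0], "roll": 0}, {"claw": 0, "offset": [-40, 0, 0], "roll": 0}, {"claw": 0, "offset": [-30, 0, 0], "roll": 0}, {"claw": 0, "offset": [-10, 0, 0], "roll": 0}]'

```text
time_s: 21.6
eef_pos: [0.4005, -0.2669, 0.2038]
eef_rot: [-0.033, 0.704, 0.029, 0.708]
contact_force: [0.1, -0.3, -0.0]
opening: 1.001
```

move_arm --increments '[{"claw": 0, "offset": [0, 0, 0], "roll": 0}, {"claw": 0, "offset": [0, 0, 0], "roll": 0}]'

```text
time_s: 21.8
eef_pos: [0.3985, -0.2652, 0.1977]
eef_rot: [-0.031, 0.707, 0.031, 0.706]
contact_force: [-0.6, 0.5, 0.2]
opening: 0.997
```

```bash
python3 plan.py short .2 0 .0025; python3 wr.py pics/w7.png
```

```text
t 21.8 pos [ 0.3985 -0.2652  0.1977] th -174.95541168795245 roll -2.289271465627 then off mm [ -2.3133  88.1718 284.0022] tilt [-0.0011  0.001 ] F [-0.6058  0.5176  0.1841] op 0.9969858293370314 j [-0.7274 -0.0769 -0.1288  1.5204 -0.     -0.8155]
```

View pics/w7.png

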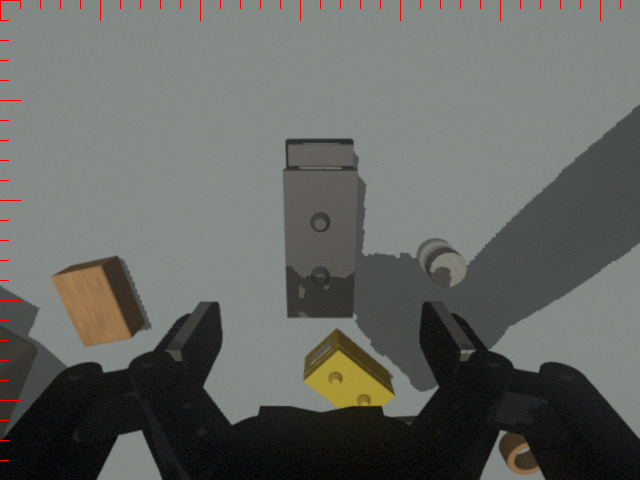

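Medium sits on long; studs (320,222),(320,276). Going to the short grey box.

```bash
python3 bk.py .095 320 221.5 320 276.5; python3 bk.py .09 320.5 170 320.5 317
```

```text
[[0.3789, -0.2674], [0.4189, -0.2639]] mean [ 0.3989 -0.2657] len 0.0402 yaw -3.0538
[[0.3451, -0.2701], [0.454, -0.2604]] mean [ 0.3995 -0.2652] len 0.1094 yaw -3.0534
```

move_arm --increments '[{"claw": 0, "offset": [0, 0, 0], "roll": -2.3}, {"claw": 0, "offset": [0, 6.2, 20], "roll": 0}, {"claw": 0, "offset": [0, 12, 38], "roll": 0}, {"claw": 0, "offset": [0, 12, 38], "roll": 0}, {"claw": 0, "offset": [0, 12, 38], "roll": 0}]'

```text
time_s: 22.35
eef_pos: [0.5263, -0.2053, 0.1961]
eef_rot: [-0.044, 0.707, 0.046, 0.704]
contact_force: [1.0, -0.3, 0.8]
opening: 0.998
```

move_arm --increments '[{"claw": 0, "offset": [0, 12, 38], "roll": 0}, {"claw": 0, "offset": [0, 12, 38], "roll": 0}, {"claw": 0, "offset": [0, 11, 36], "roll": 0}, {"claw": 0, "offset": [0, 8, 26], "roll": 0}, {"claw": 0, "offset": [0, 3, 12], "roll": 0}]'

```text
time_s: 22.85
eef_pos: [0.67, -0.1395, 0.1947]
eef_rot: [-0.045, 0.707, 0.047, 0.704]
contact_force: [0.0, 0.5, 0.2]
opening: 1.007
```

move_arm --increments '[{"claw": 0, "offset": [0, 0, 0], "roll": 0}, {"claw": 0, "offset": [0, 0, 0], "roll": 0}, {"claw": 0, "offset": [0, 0, 0], "roll": 0}, {"claw": 0, "offset": [0, 0, 0], "roll": 0}, {"claw": 0, "offset": [0, 0, 0], "roll": 0}]'

```text
time_s: 23.35
eef_pos: [0.6686, -0.1423, 0.1991]
eef_rot: [-0.045, 0.706, 0.045, 0.706]
contact_force: [-0.7, 0.2, 0.0]
opening: 1.001
```

```bash
python3 plan.py short .07 0 .0025; python3 wr.py pics/w8.png
```

```text
t 23.35 pos [ 0.6686 -0.1423  0.1991] th -172.70980502868346 roll -0.04366480635802049 then off mm [129.1375   0.7262   0.3595] tilt [ 0.0002 -0.0001] F [-0.7176  0.1938  0.0378] op 1.000533811197293 j [-0.3076  0.4744  0.5082  1.6043 -0.0001 -0.4349]
```

View pics/w8.png

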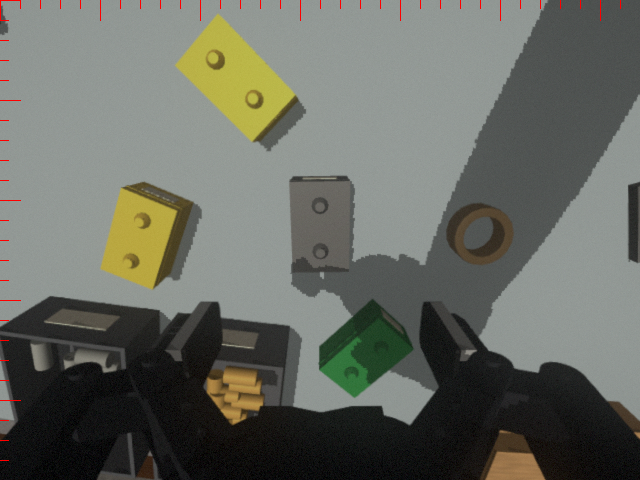

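Short grey box: studs (320,205),(320,252), yellow and green clear of the jaws. Descending.

```bash
python3 bk.py .045 320 205.5 320.5 251.5;python3 bk.py .04 321 180.5 321 272
```

```text
[[0.6484, -0.1455], [0.6879, -0.14]] mean [ 0.6681 -0.1428] len 0.0398 yaw -3.0039
[[0.6287, -0.1472], [0.7085, -0.1369]] mean [ 0.6686 -0.1421] len 0.0804 yaw -3.0138
```

move_arm --increments '[{"claw": 0, "offset": [20, 0, 0], "roll": 0}, {"claw": 0, "offset": [40, 0, 0], "roll": 0}, {"claw": 0, "offset": [35, 0, 0], "roll": 0}, {"claw": 0, "offset": [25, 0, 0], "roll": 0}, {"claw": 0, "offset": [10, 0, 0], "roll": 0}]'

```text
time_s: 23.9
eef_pos: [0.6666, -0.1412, 0.0648]
eef_rot: [-0.044, 0.708, 0.046, 0.704]
contact_force: [-0.2, 0.3, 0.6]
opening: 0.996
```

move_arm --increments '[{"claw": 0, "offset": [0, 0, 0], "roll": 0}, {"claw": 0, "offset": [0, 0, 0], "roll": 0}, {"claw": 0, "offset": [0, 0, 0], "roll": 0}, {"claw": 0, "offset": [0, 0, 0], "roll": 0}, {"claw": 0, "offset": [0, 0, 0], "roll": 0}]'

```text
time_s: 24.4
eef_pos: [0.6701, -0.142, 0.0704]
eef_rot: [-0.046, 0.705, 0.045, 0.707]
contact_force: [-0.4, -0.2, 0.3]
opening: 1.003
```

```bash
python3 plan.py short .025 0 .0025
```

```text
t 24.4 pos [ 0.6701 -0.142   0.0704] th -172.65580088262482 roll 0.010339339700635206 then off mm [45.36    0.664  -1.1553] tilt [ 0.0025 -0.0008] F [-0.3956 -0.1822  0.3229] op 1.0034417885329934 j [-0.3066  0.4925  0.2766  1.3522 -0.     -0.4348]
```

move_arm --increments '[{"claw": 0, "offset": [18, -0.4, -1], "roll": 0}, {"claw": 0, "offset": [14, 0, 0], "roll": 0}, {"claw": 0, "offset": [9, 0, 0], "roll": 0}, {"claw": 0, "offset": [4, 0, 0], "roll": 0}, {"claw": 0, "offset": [0, 0, 0], "roll": 0}]'

```text
time_s: 24.9
eef_pos: [0.6675, -0.1419, 0.0224]
eef_rot: [-0.045, 0.706, 0.046, 0.705]
contact_force: [0.4, -0.7, 0.2]
opening: 0.999
```

move_arm --increments '[{"claw": 0, "offset": [0, 0, 0], "roll": 0}, {"claw": 0, "offset": [0, 0, 0], "roll": 0}, {"claw": 0, "offset": [0, 0, 0], "roll": 0}, {"claw": 0, "offset": [0, 0, 0], "roll": 0}]'

```text
time_s: 25.3
eef_pos: [0.6687, -0.1424, 0.0244]
eef_rot: [-0.045, 0.705, 0.045, 0.706]
contact_force: [-0.0, -0.0, -0.2]
opening: 1.0
```

```bash
python3 plan.py short .025 -.0005 .0015
```

```text
t 25.3 pos [ 0.6687 -0.1424  0.0244] th -172.6558201081912 roll 0.010320114134273514 then off mm [-0.6387 -0.0963 -0.3   ] tilt [ 0.001  -0.0003] F [-0.0321 -0.0469 -0.243 ] op 0.999811528260672 j [-0.3078  0.5168  0.2168  1.2697  0.     -0.436 ]
```

move_arm --increments '[{"claw": 60, "offset": [0, 0, 0], "roll": 0}, {"claw": 255, "offset": [0, 0, 0], "roll": 0}, {"claw": 255, "offset": [0, 0, 0], "roll": 0}, {"claw": 255, "offset": [0, 0, 0], "roll": 0}, {"claw": 255, "offset": [0, 0, 0], "roll": 0}]'

```text
time_s: 25.8
eef_pos: [0.6685, -0.1423, 0.024]
eef_rot: [-0.045, 0.705, 0.045, 0.706]
contact_force: [0.5, -0.1, 0.5]
opening: 0.577
```

```bash
sed -i 's/"base":(.3988,-.2655,.090)/"base":(.3990,-.2655,.088)/' plan.py; python3 plan.py short .025 -.0005 .0015
```

```text
t 25.8 pos [ 0.6685 -0.1423  0.024 ] th -172.65687361516254 roll 0.009266607162950276 then off mm [-1.0434 -0.169  -0.1063] tilt [ 0.0005 -0.0002] F [ 0.455  -0.1098  0.5229] op 0.5769132073544023 j [-0.3078  0.5172  0.2165  1.2696  0.     -0.436 ]
```

move_arm --increments '[{"claw": 255, "offset": [-10, 0, 0], "roll": 0}, {"claw": 255, "offset": [-30, 0, 0], "roll": 0}, {"claw": 255, "offset": [-45, 0, 0], "roll": 0}, {"claw": 255, "offset": [-45, 0, 0], "roll": 0}, {"claw": 255, "offset": [-40, 0, 0], "roll": 2.3}]'

```text
time_s: 26.3
eef_pos: [0.6679, -0.1421, 0.196]
eef_rot: [-0.031, 0.706, 0.031, 0.707]
contact_force: [1.0, -0.5, -1.5]
opening: 0.58
```

move_arm --increments '[{"claw": 255, "offset": [0, 0, 0], "roll": 0}, {"claw": 255, "offset": [0, 0, 0], "roll": 0}, {"claw": 255, "offset": [0, 0, 0], "roll": 0}]'

```text
time_s: 26.6
eef_pos: [0.6672, -0.1419, 0.1914]
eef_rot: [-0.031, 0.708, 0.032, 0.705]
contact_force: [0.4, 0.5, -2.6]
opening: 0.583
```

```bash
python3 plan.py base .14
```

```text
t 26.6 pos [ 0.6672 -0.1419  0.1914] th -174.94289139823653 roll 0.015080004612246898 then off mm [  51.424   -99.5552 -278.053 ] tilt [-0.0038  0.0012] F [ 0.3944  0.4726 -2.6163] op 0.5834786406703072 j [-0.3078  0.4736  0.4918  1.593   0.     -0.396 ]
```

move_arm --increments '[{"claw": 255, "offset": [0, -7, -20], "roll": 0}, {"claw": 255, "offset": [0, -13, -37], "roll": 0}, {"claw": 255, "offset": [0, -13, -37], "roll": 0}, {"claw": 255, "offset": [0, -13, -37], "roll": 0}, {"claw": 255, "offset": [0, -13, -37], "roll": 0}]'

```text
time_s: 27.1
eef_pos: [0.5031, -0.2152, 0.1903]
eef_rot: [-0.03, 0.708, 0.032, 0.705]
contact_force: [0.1, -1.0, -1.2]
opening: 0.582
```

move_arm --increments '[{"claw": 255, "offset": [0, -13, -37], "roll": 0}, {"claw": 255, "offset": [0, -12, -33], "roll": 0}, {"claw": 255, "offset": [0, -9, -23], "roll": 0}, {"claw": 255, "offset": [0, -5, -13], "roll": 0}, {"claw": 255, "offset": [0, -1.5, -4], "roll": 0}]'

```text
time_s: 27.6
eef_pos: [0.3985, -0.2656, 0.1919]
eef_rot: [-0.03, 0.707, 0.031, 0.706]
contact_force: [-0.1, 0.3, -1.3]
opening: 0.577
```

move_arm --increments '[{"claw": 255, "offset": [15, 0, 0], "roll": 0}, {"claw": 255, "offset": [20, 0, 0], "roll": 0}, {"claw": 255, "offset": [13, 0, 0], "roll": 0}, {"claw": 255, "offset": [7, 0, 0], "roll": 0}, {"claw": 255, "offset": [0, 0, 0], "roll": 0}]'

```text
time_s: 28.1
eef_pos: [0.3997, -0.2646, 0.1367]
eef_rot: [-0.031, 0.707, 0.032, 0.706]
contact_force: [-0.7, 0.8, -2.3]
opening: 0.577
```

move_arm --increments '[{"claw": 255, "offset": [0, 0, 0], "roll": 0}, {"claw": 255, "offset": [0, 0, 0], "roll": 0}, {"claw": 255, "offset": [0, 0, 0], "roll": 0}, {"claw": 255, "offset": [0, 0, 0], "roll": 0}, {"claw": 255, "offset": [0, 0, 0], "roll": 0}]'

```text
time_s: 28.6
eef_pos: [0.4003, -0.266, 0.1391]
eef_rot: [-0.031, 0.706, 0.031, 0.707]
contact_force: [0.1, 0.4, -1.6]
opening: 0.579
```

```bash
python3 plan.py base .114
```

```text
t 28.6 pos [ 0.4003 -0.266   0.1391] th -174.96260255682174 roll -0.004631153972958568 then off mm [25.1493  0.6328 -1.2265] tilt [ 0.0006 -0.0005] F [ 0.1004  0.3662 -1.6346] op 0.578575107185381 j [-0.7262 -0.0643 -0.2332  1.401   0.     -0.8141]
```

move_arm --increments '[{"claw": 255, "offset": [6, 0.3, -1.2], "roll": 0}, {"claw": 255, "offset": [6, 0, 0], "roll": 0}, {"claw": 255, "offset": [4, 0, 0], "roll": 0}, {"claw": 255, "offset": [2, 0, 0], "roll": 0}, {"claw": 255, "offset": [0, 0, 0], "roll": 0}]'

```text
time_s: 29.1
eef_pos: [0.3985, -0.2653, 0.12]
eef_rot: [-0.031, 0.707, 0.031, 0.706]
contact_force: [0.3, 0.3, -0.8]
opening: 0.575
```

move_arm --increments '[{"claw": 255, "offset": [2, 0, 0], "roll": 0}, {"claw": 255, "offset": [2, 0, 0], "roll": 0}, {"claw": 255, "offset": [1, 0, 0], "roll": 0}, {"claw": 255, "offset": [0, 0, 0], "roll": 0}]'

```text
time_s: 29.5
eef_pos: [0.3988, -0.2655, 0.1156]
eef_rot: [-0.031, 0.706, 0.031, 0.706]
contact_force: [-0.2, 0.3, -2.6]
opening: 0.578
```

```bash
python3 plan.py base .114
```

```text
t 29.5 pos [ 0.3988 -0.2655  0.1156] th -174.95500050053013 roll 0.0029709023186185258 then off mm [1.5559 0.0093 0.1995] tilt [-0.0002  0.0002] F [-0.1504  0.2902 -2.6205] op 0.577564102621069 j [-0.7275 -0.0579 -0.2744  1.3545  0.     -0.8156]
```

move_arm --increments '[{"claw": 255, "offset": [1.5, 0, 0], "roll": 0}, {"claw": 255, "offset": [0.4, 0, 0], "roll": 0}, {"claw": 255, "offset": [0, 0, 0], "roll": 0}]'

```text
time_s: 29.8
eef_pos: [0.3989, -0.2657, 0.1139]
eef_rot: [-0.031, 0.706, 0.031, 0.706]
contact_force: [0.3, 0.0, -2.4]
opening: 0.58
```

move_arm --increments '[{"claw": 60, "offset": [0, 0, 0], "roll": 0}, {"claw": 0, "offset": [0, 0, 0], "roll": 0}, {"claw": 0, "offset": [0, 0, 0], "roll": 0}, {"claw": 0, "offset": [0, 0, 0], "roll": 0}, {"claw": 0, "offset": [0, 0, 0], "roll": 0}]'

```text
time_s: 30.3
eef_pos: [0.3989, -0.2657, 0.1139]
eef_rot: [-0.031, 0.706, 0.031, 0.706]
contact_force: [-0.2, -0.5, 0.7]
opening: 0.996
```

move_arm --increments '[{"claw": 0, "offset": [-10, 0, 0], "roll": 0}, {"claw": 0, "offset": [-30, 0, 0], "roll": 0}, {"claw": 0, "offset": [-30, 0, 0], "roll": 0}, {"claw": 0, "offset": [-30, 0, 0], "roll": 0}, {"claw": 0, "offset": [-10, 0, 0], "roll": 0}]'

```text
time_s: 30.8
eef_pos: [0.4003, -0.2668, 0.2283]
eef_rot: [-0.033, 0.705, 0.029, 0.708]
contact_force: [-0.1, -1.5, 0.2]
opening: 0.999
```

move_arm --increments '[{"claw": 0, "offset": [0, 0, 0], "roll": 0}, {"claw": 0, "offset": [0, 0, 0], "roll": 0}, {"claw": 0, "offset": [0, 0, 0], "roll": 0}]'

```text
time_s: 31.1
eef_pos: [0.3981, -0.2649, 0.2217]
eef_rot: [-0.03, 0.707, 0.032, 0.705]
contact_force: [-0.2, 0.3, 0.2]
opening: 0.997
```

```bash
python3 plan.py hand .2 0 .002; python3 wr.py pics/w9.png
```

```text
t 31.1 pos [ 0.3981 -0.2649  0.2217] th -174.955502349775 roll -18.10299727306025 then off mm [ 21.746  328.4922 385.335 ] tilt [-0.0027  0.0024] F [-0.1679  0.28    0.2318] op 0.9965523311058873 j [-0.7275 -0.0747 -0.0791  1.5701  0.     -0.8156]
```

View pics/w9.png

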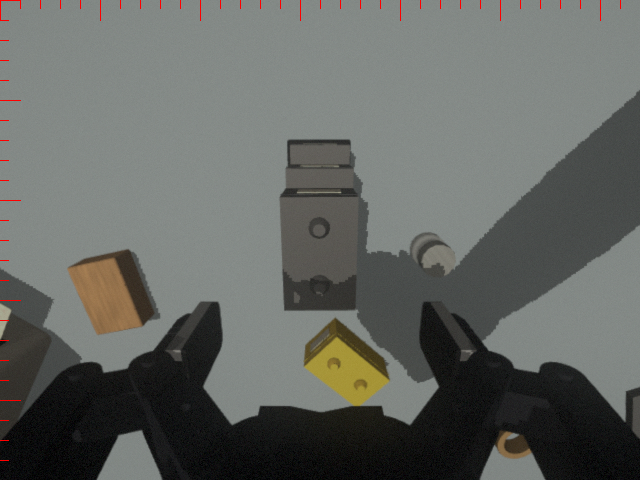

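Short box stacked, studs (320,228),(320,285). Now the handle.

```bash
python3 bk.py .135 319.5 227.5 320 284.5; python3 bk.py .13 319.5 194 320 310
```

```text
[[0.3784, -0.2673], [0.4174, -0.2636]] mean [ 0.3979 -0.2655] len 0.0392 yaw -3.0458
[[0.358, -0.2691], [0.439, -0.2617]] mean [ 0.3985 -0.2654] len 0.0813 yaw -3.05
```

move_arm --increments '[{"claw": 0, "offset": [0, 0, 0], "roll": -7}, {"claw": 0, "offset": [0, 0, 0], "roll": -7}, {"claw": 0, "offset": [0, 0, 0], "roll": -4.1}, {"claw": 0, "offset": [0, 15, 18], "roll": 0}, {"claw": 0, "offset": [0, 28, 33], "roll": 0}]'

```text
time_s: 31.65
eef_pos: [0.428, -0.2067, 0.222]
eef_rot: [-0.14, 0.694, 0.141, 0.692]
contact_force: [1.0, -0.4, 0.4]
opening: 0.998
```

move_arm --increments '[{"claw": 0, "offset": [0, 28, 33], "roll": 0}, {"claw": 0, "offset": [0, 28, 33], "roll": 0}, {"claw": 0, "offset": [0, 28, 33], "roll": 0}, {"claw": 0, "offset": [0, 28, 33], "roll": 0}, {"claw": 0, "offset": [0, 28, 33], "roll": 0}]'

```text
time_s: 32.15
eef_pos: [0.5254, -0.0106, 0.2223]
eef_rot: [-0.142, 0.694, 0.142, 0.692]
contact_force: [0.6, -0.8, 0.6]
opening: 0.999
```

move_arm --increments '[{"claw": 0, "offset": [0, 28, 33], "roll": 0}, {"claw": 0, "offset": [0, 28, 33], "roll": 0}, {"claw": 0, "offset": [0, 28, 33], "roll": 0}, {"claw": 0, "offset": [0, 28, 33], "roll": 0}, {"claw": 0, "offset": [0, 20, 22], "roll": 0}]'

```text
time_s: 32.65
eef_pos: [0.6153, 0.1721, 0.2215]
eef_rot: [-0.142, 0.694, 0.143, 0.692]
contact_force: [0.3, 0.2, 0.1]
opening: 0.999
```

move_arm --increments '[{"claw": 0, "offset": [0, 13.5, 15.5], "roll": 0}, {"claw": 0, "offset": [0, 0, 0], "roll": 0}, {"claw": 0, "offset": [0, 0, 0], "roll": 0}, {"claw": 0, "offset": [0, 0, 0], "roll": 0}, {"claw": 0, "offset": [0, 0, 0], "roll": 0}]'

```text
time_s: 33.15
eef_pos: [0.6239, 0.1868, 0.2238]
eef_rot: [-0.141, 0.693, 0.141, 0.693]
contact_force: [0.3, 0.1, 0.7]
opening: 0.996
```

```bash
python3 plan.py hand .1 0 .002; python3 wr.py pics/w10.png
```

```text
t 33.15 pos [0.6239 0.1868 0.2238] th -156.93487011297213 roll -0.08236503625736462 then off mm [123.8066   1.8629   0.1272] tilt [-0.0004 -0.0003] F [0.2994 0.0822 0.6608] op 0.9963084448547391 j [ 0.1882  0.3858  0.4402  1.6256 -0.0002 -0.2144]
```

View pics/w10.png

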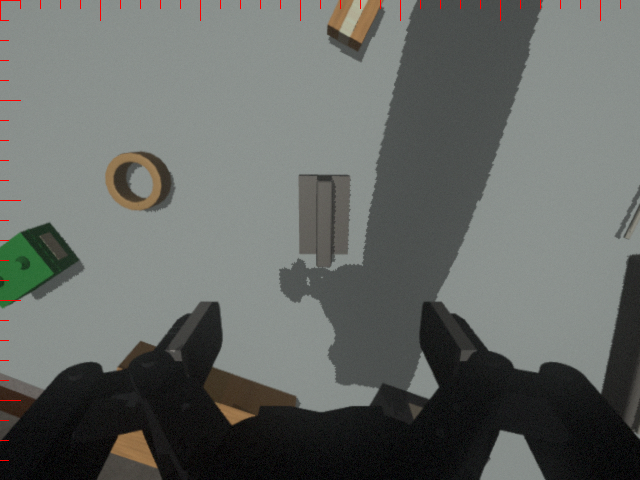

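Handle: plate (299–350, 175–254), bar top column ~324.5 from row 181 to 266.

```bash
python3 bk.py .012 324.5 175.5 324.5 254.5;python3 bk.py .051 324.5 181 324.5 266;python3 bk.py .051 316.5 230 332 230
```

```text
[[0.5869, 0.1751], [0.6611, 0.207]] mean [0.624 0.191] len 0.0808 yaw -2.7355
[[0.5874, 0.1748], [0.659, 0.2056]] mean [0.6232 0.1902] len 0.0779 yaw -2.7355
[[0.6302, 0.1854], [0.6248, 0.1982]] mean [0.6275 0.1918] len 0.0138 yaw -1.1683
```

move_arm --increments '[{"claw": 0, "offset": [20, 3.5, 1.4], "roll": 0}, {"claw": 0, "offset": [40, 0, 0], "roll": 0}, {"claw": 0, "offset": [40, 0, 0], "roll": 0}, {"claw": 0, "offset": [25, 0, 0], "roll": 0}, {"claw": 0, "offset": [10, 0, 0], "roll": 0}]'

```text
time_s: 33.7
eef_pos: [0.6215, 0.1905, 0.0848]
eef_rot: [-0.142, 0.695, 0.141, 0.69]
contact_force: [0.3, 0.3, -0.7]
opening: 1.004
```

move_arm --increments '[{"claw": 0, "offset": [15, 0, 0], "roll": 0}, {"claw": 0, "offset": [15, 0, 0], "roll": 0}, {"claw": 0, "offset": [8, 0, 0], "roll": 0}, {"claw": 0, "offset": [3, 0, 0], "roll": 0}, {"claw": 0, "offset": [0, 0, 0], "roll": 0}]'

```text
time_s: 34.2
eef_pos: [0.6242, 0.1918, 0.0478]
eef_rot: [-0.142, 0.693, 0.142, 0.693]
contact_force: [-0.2, 0.3, 0.4]
opening: 1.002
```

move_arm --increments '[{"claw": 0, "offset": [0, 0, 0], "roll": 0}, {"claw": 0, "offset": [0, 0, 0], "roll": 0}, {"claw": 0, "offset": [0, 0, 0], "roll": 0}, {"claw": 0, "offset": [0, 0, 0], "roll": 0}, {"claw": 0, "offset": [0, 0, 0], "roll": 0}]'

```text
time_s: 34.7
eef_pos: [0.6243, 0.1918, 0.0481]
eef_rot: [-0.142, 0.693, 0.142, 0.693]
contact_force: [0.3, 0.5, -0.8]
opening: 1.001
```

```bash
sed -i 's/"hand":(.6233,.1866,.404)/"hand":(.6238,.1906,.406)/;s/"base":(.3990,-.2655,.088)/"base":(.3985,-.2655,.090)/' plan.py; python3 plan.py hand .046
```

```text
t 34.7 pos [0.6243 0.1918 0.0481] th -156.8520259904797 roll -0.1141124727911512 then off mm [ 2.053  -0.9127 -0.8957] tilt [0.0004 0.0001] F [ 0.3444  0.5188 -0.7763] op 1.0009220502142009 j [ 0.1955  0.4235  0.1383  1.2853 -0.     -0.2086]
```

move_arm --increments '[{"claw": 80, "offset": [2, -0.9, -0.9], "roll": -0.1}, {"claw": 140, "offset": [0, 0, 0], "roll": 0}, {"claw": 180, "offset": [0, 0, 0], "roll": 0}, {"claw": 255, "offset": [0, 0, 0], "roll": 0}, {"claw": 255, "offset": [0, 0, 0], "roll": 0}]' --newtons 40

```text
time_s: 35.2
eef_pos: [0.6237, 0.1905, 0.0458]
eef_rot: [-0.142, 0.693, 0.142, 0.693]
contact_force: [0.3, -0.5, -0.5]
opening: 0.153
```

move_arm --increments '[{"claw": 255, "offset": [0, 0, 0], "roll": 0}, {"claw": 255, "offset": [0, 0, 0], "roll": 0}, {"claw": 255, "offset": [0, 0, 0], "roll": 0}, {"claw": 255, "offset": [0, 0, 0], "roll": 0}]'

```text
time_s: 35.6
eef_pos: [0.6237, 0.1906, 0.0458]
eef_rot: [-0.142, 0.693, 0.142, 0.693]
contact_force: [-0.2, -0.5, 0.5]
opening: 0.157
```

```bash
python3 plan.py hand .046
```

```text
t 35.6 pos [0.6237 0.1906 0.0458] th -156.75575625713057 roll -0.017842739441982575 then off mm [-0.1708 -0.0199  0.1506] tilt [-0.  0.] F [-0.2398 -0.4996  0.4871] op 0.1568907994072721 j [ 0.1938  0.4229  0.133   1.281   0.     -0.2119]
```

move_arm --increments '[{"claw": 255, "offset": [-10, 0, 0], "roll": 0}, {"claw": 255, "offset": [-30, 0, 0], "roll": 0}, {"claw": 255, "offset": [-45, 0, 0], "roll": 0}, {"claw": 255, "offset": [-45, 0, 0], "roll": 0}, {"claw": 255, "offset": [-45, 0, 0], "roll": 0}]'

```text
time_s: 36.1
eef_pos: [0.6233, 0.1906, 0.2231]
eef_rot: [-0.142, 0.692, 0.143, 0.693]
contact_force: [0.6, -0.1, -0.3]
opening: 0.155
```

move_arm --increments '[{"claw": 255, "offset": [-20, 0, 0], "roll": 7}, {"claw": 255, "offset": [0, 0, 0], "roll": 7}, {"claw": 255, "offset": [0, 0, 0], "roll": 4.1}, {"claw": 255, "offset": [0, 0, 0], "roll": 0}, {"claw": 255, "offset": [0, 0, 0], "roll": 0}]'

```text
time_s: 36.6
eef_pos: [0.6236, 0.1906, 0.241]
eef_rot: [-0.032, 0.706, 0.032, 0.706]
contact_force: [-0.1, -0.6, -1.5]
opening: 0.155
```

```bash
python3 plan.py base .2
```

```text
t 36.6 pos [0.6236 0.1906 0.241 ] th -174.76493523301465 roll 0.07844461080791917 then off mm [  40.9651 -433.9883 -265.1347] tilt [-0.0001 -0.    ] F [-0.1172 -0.6039 -1.4751] op 0.15535127202260132 j [0.1938 0.3934 0.4843 1.6618 0.     0.1024]
```

move_arm --increments '[{"claw": 255, "offset": [0, -20, -12], "roll": 0.08}, {"claw": 255, "offset": [0, -35, -21.5], "roll": 0}, {"claw": 255, "offset": [0, -36, -22], "roll": 0}, {"claw": 255, "offset": [0, -36, -22], "roll": 0}, {"claw": 255, "offset": [0, -36, -22], "roll": 0}]'

```text
time_s: 37.1
eef_pos: [0.5378, 0.0182, 0.2406]
eef_rot: [-0.032, 0.706, 0.032, 0.706]
contact_force: [0.5, -1.8, 0.4]
opening: 0.157
```

move_arm --increments '[{"claw": 255, "offset": [0, -36, -22], "roll": 0}, {"claw": 255, "offset": [0, -36, -22], "roll": 0}, {"claw": 255, "offset": [0, -36, -22], "roll": 0}, {"claw": 255, "offset": [0, -36, -22], "roll": 0}, {"claw": 255, "offset": [0, -36, -22], "roll": 0}]'

```text
time_s: 37.6
eef_pos: [0.4441, -0.1708, 0.2408]
eef_rot: [-0.032, 0.706, 0.032, 0.706]
contact_force: [1.0, -1.6, -1.1]
opening: 0.153
```

move_arm --increments '[{"claw": 255, "offset": [0, -36, -22], "roll": 0}, {"claw": 255, "offset": [0, -28, -17], "roll": 0}, {"claw": 255, "offset": [0, -18, -11], "roll": 0}, {"claw": 255, "offset": [0, -9, -5.5], "roll": 0}, {"claw": 255, "offset": [0, 0, 0], "roll": 0}]'

```text
time_s: 38.1
eef_pos: [0.3975, -0.2658, 0.2407]
eef_rot: [-0.031, 0.706, 0.031, 0.706]
contact_force: [0.3, -0.2, -1.1]
opening: 0.156
```

move_arm --increments '[{"claw": 255, "offset": [12, 0, 0], "roll": 0}, {"claw": 255, "offset": [12, 0, 0], "roll": 0}, {"claw": 255, "offset": [8, 0, 0], "roll": 0}, {"claw": 255, "offset": [4, 0, 0], "roll": 0}, {"claw": 255, "offset": [0, 0, 0], "roll": 0}]'

```text
time_s: 38.6
eef_pos: [0.3977, -0.2642, 0.2034]
eef_rot: [-0.031, 0.707, 0.032, 0.706]
contact_force: [0.5, 0.0, -1.0]
opening: 0.155
```

move_arm --increments '[{"claw": 255, "offset": [0, 0, 0], "roll": 0}, {"claw": 255, "offset": [0, 0, 0], "roll": 0}, {"claw": 255, "offset": [0, 0, 0], "roll": 0}, {"claw": 255, "offset": [0, 0, 0], "roll": 0}]'

```text
time_s: 39.0
eef_pos: [0.3982, -0.2654, 0.2053]
eef_rot: [-0.031, 0.706, 0.031, 0.707]
contact_force: [-0.5, 0.5, -0.1]
opening: 0.152
```

```bash
python3 plan.py base .1758; python3 wr.py pics/w11.png
```

```text
t 39.0 pos [ 0.3982 -0.2654  0.2053] th -174.9448141149966 roll -0.10143427117400552 then off mm [29.4554 -0.1456  0.2709] tilt [ 0.0006 -0.0006] F [-0.4588  0.543  -0.1164] op 0.15216538032016538 j [-0.7281 -0.0797 -0.1164  1.5332  0.     -0.8163]
```

View pics/w11.png

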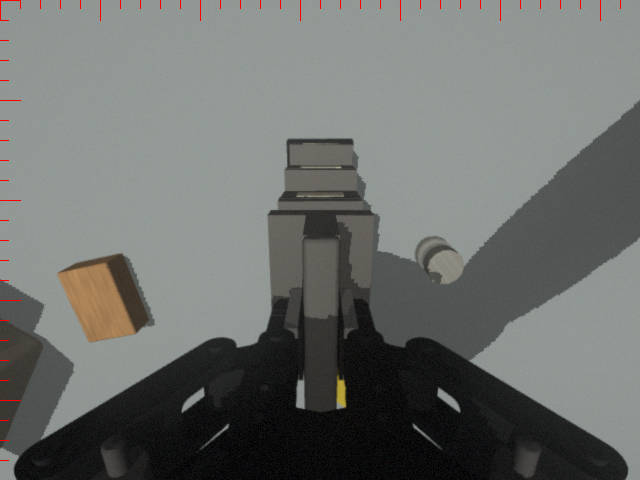

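Handle is centred over the stack (plate 268–378, short box edge 279–363). Lowering.

move_arm --increments '[{"claw": 255, "offset": [8, 0, 0], "roll": 0}, {"claw": 255, "offset": [7, 0, 0], "roll": 0}, {"claw": 255, "offset": [5, 0, 0], "roll": 0}, {"claw": 255, "offset": [2, 0, 0], "roll": 0}, {"claw": 255, "offset": [0, 0, 0], "roll": 0}]'

```text
time_s: 39.55
eef_pos: [0.3977, -0.2649, 0.182]
eef_rot: [-0.031, 0.707, 0.032, 0.706]
contact_force: [0.6, -0.5, -1.4]
opening: 0.153
```

move_arm --increments '[{"claw": 255, "offset": [2, 0, 0], "roll": 0}, {"claw": 255, "offset": [2, 0, 0], "roll": 0}, {"claw": 255, "offset": [2, 0, 0], "roll": 0}, {"claw": 255, "offset": [0, 0, 0], "roll": 0}, {"claw": 255, "offset": [0, 0, 0], "roll": 0}]'

```text
time_s: 40.05
eef_pos: [0.3981, -0.2651, 0.1768]
eef_rot: [-0.031, 0.706, 0.031, 0.707]
contact_force: [-0.3, 0.1, -0.9]
opening: 0.155
```

```bash
python3 plan.py base .1758
```

```text
t 40.05 pos [ 0.3981 -0.2651  0.1768] th -174.9307089140152 roll -0.0873290701925954 then off mm [ 1.0358 -0.4029  0.3153] tilt [0.0003 0.    ] F [-0.2712  0.0659 -0.8813] op 0.15471779967129057 j [-0.7279 -0.078  -0.1712  1.4774  0.0002 -0.8164]
```

move_arm --increments '[{"claw": 255, "offset": [1, 0, 0], "roll": 0}, {"claw": 255, "offset": [1, 0, 0], "roll": 0}, {"claw": 255, "offset": [0.5, 0, 0], "roll": 0}, {"claw": 255, "offset": [0, 0, 0], "roll": 0}]'

```text
time_s: 40.45
eef_pos: [0.3983, -0.2655, 0.1757]
eef_rot: [-0.032, 0.706, 0.031, 0.707]
contact_force: [-1.7, 0.9, 5.1]
opening: 0.154
```

```bash
python3 plan.py base .1758
```

```text
t 40.45 pos [ 0.3983 -0.2655  0.1757] th -174.93771158985996 roll -0.09433174603736405 then off mm [-0.1484 -0.0577  0.2217] tilt [ 0.0011 -0.0013] F [-1.7368  0.9409  5.083 ] op 0.15425147291154465 j [-0.728  -0.0787 -0.1742  1.4736 -0.0002 -0.8164]
```

move_arm --increments '[{"claw": 255, "offset": [-0.8, 0, 0], "roll": 0}, {"claw": 180, "offset": [0, 0, 0], "roll": 0}, {"claw": 80, "offset": [0, 0, 0], "roll": 0}, {"claw": 0, "offset": [0, 0, 0], "roll": 0}, {"claw": 0, "offset": [0, 0, 0], "roll": 0}]'

```text
time_s: 40.95
eef_pos: [0.3979, -0.265, 0.1747]
eef_rot: [-0.031, 0.707, 0.031, 0.706]
contact_force: [-0.4, 0.6, 0.0]
opening: 0.793
```

move_arm --increments '[{"claw": 0, "offset": [0, 0, 0], "roll": 0}, {"claw": 0, "offset": [0, 0, 0], "roll": 0}, {"claw": 0, "offset": [0, 0, 0], "roll": 0}, {"claw": 0, "offset": [-10, 0, 0], "roll": 0}, {"claw": 0, "offset": [-25, 0, 0], "roll": 0}]'

```text
time_s: 41.45
eef_pos: [0.3968, -0.2641, 0.2085]
eef_rot: [-0.03, 0.708, 0.033, 0.705]
contact_force: [0.1, -0.6, -0.1]
opening: 0.999
```

move_arm --increments '[{"claw": 0, "offset": [-30, 0, 0], "roll": 0}, {"claw": 0, "offset": [-30, 0, 0], "roll": 0}, {"claw": 0, "offset": [-10, 0, 0], "roll": 0}, {"claw": 0, "offset": [0, 0, 0], "roll": 0}, {"claw": 0, "offset": [0, 0, 0], "roll": 0}]'

```text
time_s: 41.95
eef_pos: [0.3979, -0.265, 0.2792]
eef_rot: [-0.031, 0.707, 0.032, 0.706]
contact_force: [0.2, 0.1, -0.9]
opening: 1.0
```

move_arm --increments '[{"claw": 0, "offset": [0, 0, 0], "roll": 0}, {"claw": 0, "offset": [0, 0, 0], "roll": 0}, {"claw": 0, "offset": [0, 0, 0], "roll": 0}, {"claw": 0, "offset": [0, 0, 0], "roll": 0}]'

```text
time_s: 42.35
eef_pos: [0.3978, -0.2649, 0.2794]
eef_rot: [-0.031, 0.707, 0.032, 0.706]
contact_force: [0.8, 0.3, -0.8]
opening: 1.004
```

```bash
python3 plan.py base .1758; python3 wr.py pics/w12.png
python3 - <<'E'
from cell import camera
import cv2,numpy as np
from h import *
c=camera("scene"); im=np.ascontiguousarray(c["pixels"][:,:,::-1])
p=proj(c,[[.3985,-.2655,.09]])[0].astype(int); q=im[p[1]-75:p[1]+75,p[0]-65:p[0]+65]
a=cv2.resize(q,None,fx=3.2,fy=3.2,interpolation=cv2.INTER_CUBIC)
w=cv2.imread("pics/w12.png")[100:420,180:560]
o=np.zeros((480,800,3),np.uint8); o[:a.shape[0],:a.shape[1]]=a; o[:320,418:798]=w
cv2.imwrite("pics/fin.png",o); cv2.imwrite("pics/scene1.png",im)
E
```

```text
t 42.35 pos [ 0.3978 -0.2649  0.2794] th -174.93154216649063 roll -0.08816232266803982 then off mm [103.6127  -0.6167   0.6272] tilt [-0.001   0.0008] F [ 0.828   0.3296 -0.829 ] op 1.0042680800240706 j [-0.7279 -0.0633  0.0467  1.6821 -0.     -0.8164]
```

View pics/fin.png

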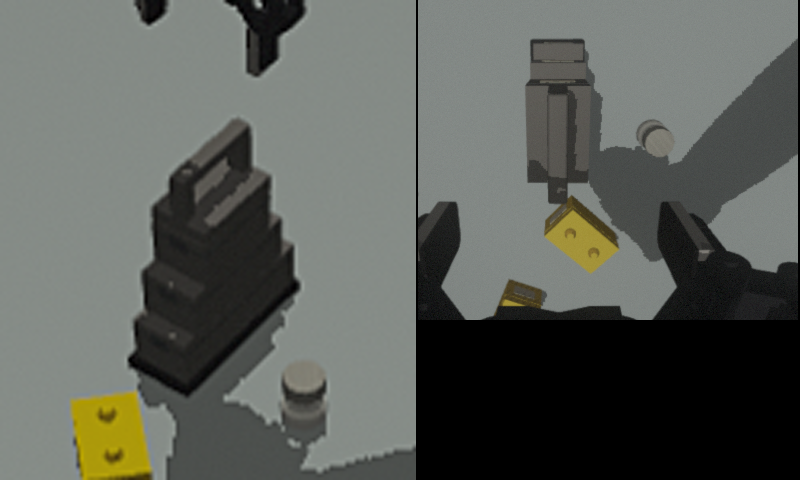

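The full stack stands straight with no gaps, the gripper is clear and the jar is upright. Handing in.

```bash
python3 -c "
from cell import r
print(r.hand_in())"
```

```text
the job is handed in; nothing more can be done
None
```

I built the kit on the black base in the order you asked: longest box, middle box, shortest box, then the handle on top. The job is handed in. It took about 42 s of the 112 s allowed, and no verdict came back.

- **Seating:** each piece went down onto its studs to within about 1 mm of the fully-home height. The handle was pressed home with about 5 N.
- **Alignment:** wrist-camera checks after each box put the centres within about 1 mm of each other and the directions within about 0.02 rad.
- **Final pictures:** they show a straight, gap-free stack with the open gripper about 100 mm above it. I judged the handle's final position from these pictures and the press reading, without measuring it separately.
- **Bystanders:** the jar was still upright and in place at the end. The carton and tape roll were not in the last picture, but the arm kept clear of both, and wrist pictures showed both standing as late as the handle pick-up.
- **Disagreement between cameras:** the top camera read positions 2–4 mm lower in y than the wrist camera (for the base, long box and handle). I used the wrist-camera readings for every grasp and placement.

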